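# Size a waste-pipe bushing on the leaning taper gauge and set its size slide

## Robot

A 7-joint arm with a two-finger parallel gripper is mounted at the origin on a cart in front of the work surface, level with it; the furniture and walls round the work are solid. World frame = base frame: x ahead of the robot, y to its left, z up, the work surface at z = 0. Lengths are in m, angles in rad, forces in N, time in s.
With the tool pointing down it reaches from about 0.4 to 0.85 m from the base axis. Payload 4.5 kg.
Tool frame: the origin (TCP) lies at the very end of the fingers, on their centre line; the grasp point (between the pads) lies 19 mm behind it (r.grip_depth is the distance from the TCP to the grasp point, in m); z points along the fingers, x is the direction in which the jaws open and shut, and the axes are right-handed (so a half turn about z gives the same grasp; the last joint's range is limited). The gripper opens to 88 mm and grips with 3 to 60 N. Pads are 18 mm wide; open, the fingers measure 123 mm over their backs; the gripper's body (75 mm by 187 mm) begins 45 mm behind the grasp point.
Start: joints at [1.364, 0.689, -0.195, 1.565, 0.157, 0.902, -0.215], TCP at [0.149, -0.607, 0.239] pointing down, gripper open.
Joint ranges: [-3.01, 3.01], [-0.46, 2.08], [-1.47, 1.51], [0.13, 2.56], [-1, 4.14], [0.04, 2.09], [-2.66, 2.66]. Speed limits (rad/s): [2.57, 2.57, 3.14, 3.14, 3.14, 3.14, 3.14].

## Interface

Orientations are given as a unit quaternion [x, y, z, w].
In Python, from plant import r gives the robot as it stands. The module is installed in compiled form; this text tells all that it offers.
- The arm moves only by the shell command python3 -m jog 'ROWS' [FORCE]. ROWS is JSON, a list of rows, each a list of 5 numbers: the shift along the tool's x, y, z in units of 1 m (1.0 is 1 m), then the turn about the tool's z in units of 360 degrees (1.0 is 360 degrees), then the closure, from 0 (fully open) to 1 (shut). In form: [[dx, dy, dz, yaw, fingers], ...]. A call has 1 to 20 rows; each row shifts and turns the commanded pose from where the row before left it, along the tool's axes as they then stand; what a row does not reach is not made up. A row lasts 1/10 s, in which the tool goes at most 50 mm and 8.59 degrees, less where a joint would pass 70% of its speed; a pose out of reach is approached as far as the arm can. A call with a number of a shift or a turn outside -1 to 1 is refused whole. A call with a gripper value outside its range is refused whole. The fingers move at their own pace and stop on an object; FORCE is the grip in N (left out, the last holds). Time passes only in rows, so rows that do not move let the fingers close. It gives the time, the measured TCP pose, the force and the opening at its end, in the units of the state.
- r.get_state(): the state, without advancing time (a new reading comes with each control period).
- r.snapshot(name): name is "scene" or "top"; returns the picture (420x560x3 uint8, red, green, blue); there is no depth.
- r.get_calibration(name): a dict with "mtx" (3x3 intrinsics, pixels), "dist" ([k1, k2, p1, p2, k3] as OpenCV has them; the pictures are not rectified), "R" (3x3) and "t" (3): a world point X has camera coordinates R X + t. Camera axes: x right, y down, z forward; pixel columns grow to the right and rows downward; lengths in m; the calibration is good to about 2 mm. A picture is of the moment at which its call begins. get_calibration takes no time and is no camera call.
- r.finish_job(): hands the job in, once; it reports no verdict.
Trained networks look in the newest picture that a camera, given by its name, has taken for a name from the list of things; names that differ only in an ending like _2 or _b are one class to them, and where a whole thing is asked for, a point or a joint stands for the part that bears it (a point fixed in the world has none). Each returns a list of dicts, best first, with "score" (0 to 1); they miss things now and then, are a little off and sometimes report something else, mostly with a low value. They report only what shows in the picture. A call takes as long as a camera call. They do not tell look-alikes from the thing itself.
- r.cut_out(thing, camera): "pixels" (420x560 bool, what is visible of it) and "rect" ([left, top, right, bottom] in pixels, round what is visible of it).
The state is a dict: "clock": time; "q": joint angles; "qd": joint speeds; "joint_torque": joint torques, N m; "tool_pos": TCP position; "eef_rot": TCP orientation; "contact_force": force on the tool from outside, world axes, zero at the start; "moment": the same for the moment, N m; "opening": opening from 0.0 (shut) to 1.0 (fully open).
Only numpy, scipy, OpenCV 4.12 (cv2) and the standard library are available. Lean on these libraries where they do the work, as an engineer would, in place of code of your own. Each camera call takes 0.05 s, during which the arm holds its last target.

## Task

Find out which size the pipe bushing on the cork coaster is: slide it down the leaning stepped cone of the gauge until a step stops it, and press it home with a firm but not hard push, square on the cone. Then, leaving it there, push the gauge's size slide all the way to the end stop marked with the colour of the step that stopped the bushing. Leave the other bushing on its grey coaster and do not disturb the tin, the mug or the salt shaker.

Things in the scene. Friction and masses are not known exactly. Their poses are not given: they have to be found in the camera images.
- gauge: Taper gauge fixed to the worktop: aluminium base plate 140 (x) x 220 (y) x 12 mm. Origin: centre of its underside; x points away from the robot at yaw 0. It carries the leaning cone at x 0, y -20 mm and the size slide, whose track runs along x at y +75 mm (the robot's left).
- cone: The gauge's fixed stepped cone. Origin: where its axis meets the base plate's top; z: its axis, toward the tip; x: the gauge's x. It leans 30 degrees from vertical toward the gauge's -y (the robot's right). Diameters: orange step 56 mm up to z = 55 mm, green 46 mm from 60 to 75, steel 37 mm from 79.5 to 93.5, rounded nose to the tip at 107 (16 mm wide). Between steps: shoulders sloping 45 degrees.
- green_seat (a point): On the cone's axis, 78 mm from its origin, axes as the cone's: where the centre of a bushing's underside is when the green shoulder stops it (40 mm bore).
- orange_seat (a point): On the cone's axis, 58.5 mm from its origin, axes as the cone's: where the centre of a bushing's underside is when the orange shoulder stops it (49 mm bore). It passes the green step with only 1.5 mm of play all round; off centre it can catch early on the green shoulder and needs easing sideways.
- selector (a joint): Position of the size slide, m: 0 = end stop nearest the robot (green mark beside the track), 0.080 = far end stop (orange mark). It grows along the gauge's x. Starts somewhere in the middle; friction about 2 N, stays where it is left.
- selector_top (a point): Centre of the top of the size slide's black grip, an upright block 26 mm along the slide, 20 mm across, 36 mm high, with a white centre line; its top is 54 mm above the worktop. Axes as the gauge's.
- bushing_1: Grey plastic waste-pipe bushing, a plain open ring, 66 mm outside, 30 mm high. Its bore is either 40 mm or 49 mm: not told, and nothing on the outside shows which; the two bushings always differ. Origin: centre of its underside; z along its bore. Which of the two lies on the cork coaster changes from start to start. About 90 g.
- bushing_2: Grey plastic waste-pipe bushing, a plain open ring, 66 mm outside, 30 mm high. Its bore is either 40 mm or 49 mm: not told, and nothing on the outside shows which; the two bushings always differ. Origin: centre of its underside; z along its bore. Which of the two lies on the cork coaster changes from start to start. About 90 g.
- cork_coaster: Brown cork coaster, disc 96 mm wide, 5 mm thick, fixed; origin: centre of its underside. The bushing lying on it is the one to size.
- grey_coaster: Dark grey rubber coaster, disc 96 mm wide, 5 mm thick, fixed; origin: centre of its underside. The bushing on it must stay there.
- tin_small: Bystander: food tin, 75 mm wide, 58 mm high; origin: centre of its underside.
- mug_tea: Bystander: white mug with dots, 92 mm wide, 127 mm over the handle, 93 mm high; origin: centre of its underside.
- salt_shaker: Bystander: salt shaker with a grey top, 44 mm wide, 90 mm high; origin: centre of its underside.
Things that resemble listed ones, but are neither listed nor needed, are in the scene too. There is more than one size of the grey_coaster; the one meant has the size given above. What is shaped like the bushing_1 but blue is not meant.

How it is judged:
On the way, in this order (a step that is already met when the one before it is completed fails the run):
1. the bushing from the cork coaster is pressed home (3 N or more) on the step that fits it, the other bushing still on the grey coaster (((distance between bushing_1 and green_seat below 0.006 m and angle between the z axis of bushing_1 and the z axis of cone, either way round below 0.12 rad and horizontal distance between bushing_2 and grey_coaster below 0.03 m and contact force between bushing_1 and cone above 3 N) or (distance between bushing_2 and orange_seat below 0.006 m and angle between the z axis of bushing_2 and the z axis of cone, either way round below 0.12 rad and horizontal distance between bushing_1 and grey_coaster below 0.03 m and contact force between bushing_2 and cone above 3 N))), for 0.1 s.
2. the size slide is at the end stop of that step's colour, the bushing still seated (((distance between bushing_1 and green_seat below 0.006 m and angle between the z axis of bushing_1 and the z axis of cone, either way round below 0.12 rad and horizontal distance between bushing_2 and grey_coaster below 0.03 m and value of joint selector below 0.004 m) or (distance between bushing_2 and orange_seat below 0.006 m and angle between the z axis of bushing_2 and the z axis of cone, either way round below 0.12 rad and horizontal distance between bushing_1 and grey_coaster below 0.03 m and value of joint selector above 0.076 m))), for 0.2 s.
At the end, for the whole second after the job is handed in: The cork coaster's bushing rests released on the cone at the step that stops it (within 6 mm of that seat, 7 degrees of square), the slide is within 4 mm of that colour's end stop (green near, orange far), and the other bushing's centre is within 30 mm of the grey coaster's middle (((distance between bushing_1 and green_seat below 0.006 m and angle between the z axis of bushing_1 and the z axis of cone, either way round below 0.12 rad and horizontal distance between bushing_2 and grey_coaster below 0.03 m and value of joint selector below 0.004 m and linear speed of bushing_1 below 0.02 m/s) or (distance between bushing_2 and orange_seat below 0.006 m and angle between the z axis of bushing_2 and the z axis of cone, either way round below 0.12 rad and horizontal distance between bushing_1 and grey_coaster below 0.03 m and value of joint selector above 0.076 m and linear speed of bushing_2 below 0.02 m/s))); the robot touches nothing.
It fails at once if a bushing is forced onto the cone with over 45 N (contact force between any of bushing_1, bushing_2 and cone above 45 N).
It fails at once if the tin is moved by more than 30 mm (distance of tin_small from where it was at the start of the episode above 0.03 m).
It fails at once if the mug is moved by more than 30 mm (distance of mug_tea from where it was at the start of the episode above 0.03 m).
It fails at once if the salt shaker is moved by more than 30 mm (distance of salt_shaker from where it was at the start of the episode above 0.03 m).
It also fails if it takes over 48 s, if anything falls off the work surface, if the arm or the gripper's body presses on something with over 40 N, if the wrist force passes 120 N, or if a joint passes its speed limit or range.

## Working session

There is one attempt and no reset: what is moved stays moved. The work goes in short steps, Python scripts to look and compute and a shell command to move; the robot and the scene stay as the last step left them, time stands still between calls to the robot, and variables do not carry over. Pictures are saved under pics/ and viewed, and the job is handed in when it is done.

```bash
mkdir -p pics
python3 - <<'E'
from plant import r
import cv2,numpy as np
for n in("scene","top"):
    im=r.snapshot(n); cv2.imwrite(f"pics/{n}0.png",cv2.cvtColor(im,cv2.COLOR_RGB2BGR))
    c=r.get_calibration(n); print(n,np.round(c["mtx"],1).tolist(),np.round(c["dist"],3),np.round(c["R"],3).tolist(),np.round(c["t"],3), "cam",np.round(-np.array(c["R"]).T@c["t"],3))
s=r.get_state(); print({k:np.round(v,3).tolist() for k,v in s.items()})
E
```

```text
scene [[467.2, 0.0, 276.8], [0.0, 467.2, 207.7], [0.0, 0.0, 1.0]] [-0.094  0.     0.     0.     0.   ] [[0.989, 0.147, 0.009], [0.123, -0.792, -0.599], [-0.081, 0.593, -0.801]] [-0.554  0.155  1.261] cam [ 0.631 -0.544  1.108]
top [[522.4, 0.0, 281.0], [0.0, 522.4, 209.7], [0.0, 0.0, 1.0]] [-0.011  0.     0.     0.     0.   ] [[-0.003, -1.0, -0.003], [-0.985, 0.003, -0.172], [0.172, 0.003, -0.985]] [0.214 0.534 1.268] cam [0.308 0.209 1.341]
{'clock': 0.1, 'q': [1.364, 0.69, -0.194, 1.566, 0.157, 0.902, -0.215], 'qd': [0.0, -0.001, -0.002, -0.001, 0.0, 0.001, -0.001], 'joint_torque': [-0.002, -52.85, -1.271, -15.384, -0.053, 0.002, 0.0], 'tool_pos': [0.149, -0.606, 0.238], 'eef_rot': [0.787, -0.617, -0.001, -0.0], 'contact_force': [0.09, 0.35, 1.116], 'moment': [0.067, 0.046, 0.009], 'opening': 0.999}
```

View pics/scene0.png

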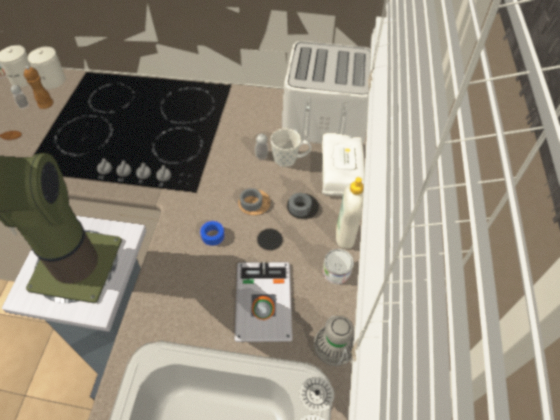

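View pics/top0.png

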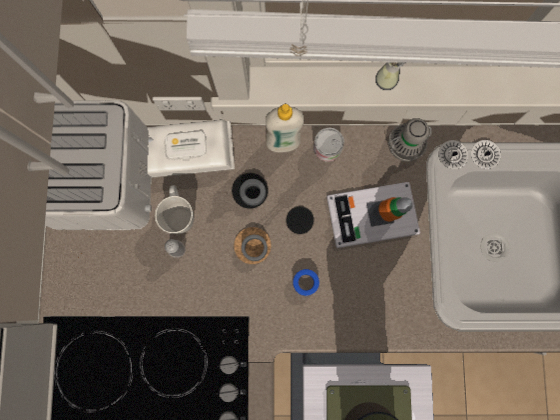

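```bash
cat > h.py <<'E'
import numpy as np,cv2
from plant import r
def ray(n,uv):
    c=r.get_calibration(n);R=np.array(c["R"]);t=np.array(c["t"])
    p=cv2.undistortPoints(np.array(uv,float).reshape(-1,1,2),np.array(c["mtx"]),np.array(c["dist"])).reshape(-1,2)
    d=np.c_[p,np.ones(len(p))]@R; return -R.T@t,d
def atz(n,uv,z):
    o,d=ray(n,uv); return o+d*((z-o[2])/d[:,2])[:,None]
def proj(n,X):
    c=r.get_calibration(n)
    return cv2.projectPoints(np.array(X,float).reshape(-1,1,3),cv2.Rodrigues(np.array(c["R"]))[0],np.array(c["t"]),np.array(c["mtx"]),np.array(c["dist"]))[0].reshape(-1,2)
E
python3 - <<'E'
from h import *
a=cv2.imread("pics/top0.png")
cv2.imwrite("pics/t_gauge.png",cv2.resize(a[170:260,315:435],None,fx=6,fy=6,interpolation=cv2.INTER_CUBIC))
cv2.imwrite("pics/t_rings.png",cv2.resize(a[160:300,220:340],None,fx=4,fy=4,interpolation=cv2.INTER_CUBIC)) 
b=cv2.imread("pics/scene0.png")
cv2.imwrite("pics/s_gauge.png",cv2.resize(b[250:350,220:310],None,fx=6,fy=6,interpolation=cv2.INTER_CUBIC))
for n,z in(("top",0.),("scene",0.)):
  for th,z in(("gauge",.012),("bushing_1",.035),("cork_coaster",.005),("grey_coaster",.005),("tin_small",.058),("mug_tea",.093),("salt_shaker",.09),("selector_top",.054),("cone",.1)):
    for o in r.cut_out(th,n)[:4]:
        m=o["pixels"]; v,u=np.nonzero(m); cc=(u.mean(),v.mean())
        print(n,th,round(o["score"],2),np.array(o["rect"]).tolist(),m.sum(),np.round(cc,1),np.round(atz(n,[cc],z)[0],3))
E
```

```text
top gauge 0.94 [326.5, 179.0, 421.1, 247.2] 4550 [372.  214.3] [ 0.528 -0.022  0.012]
top bushing_1 0.9 [242.3, 177.6, 265.3, 203.8] 352 [252.3 191. ] [0.585 0.286 0.035]
top bushing_1 0.75 [290.3, 265.6, 320.3, 294.3] 448 [305.7 282.1] [0.354 0.152 0.035]
top bushing_1 0.65 [242.0, 239.0, 268.8, 262.6] 209 [252.9 248.3] [0.439 0.283 0.035]
top cork_coaster 0.82 [234.7, 227.7, 270.7, 264.1] 738 [250.3 242.2] [0.457 0.292 0.005]
top grey_coaster 0.63 [284.7, 205.5, 311.9, 233.6] 577 [299.1 219. ] [0.517 0.166 0.005]
top grey_coaster 0.63 [239.9, 179.7, 264.0, 202.2] 396 [252.1 191.4] [0.591 0.288 0.005]
top grey_coaster 0.62 [230.4, 172.2, 267.5, 207.1] 532 [247.6 188.5] [0.598 0.3   0.005]
top tin_small 0.7 [314.5, 129.6, 342.4, 163.5] 801 [327.5 143.9] [0.702 0.093 0.058]
top tin_small 0.6 [326.7, 181.5, 417.4, 245.0] 4672 [371.9 214.4] [ 0.52  -0.014  0.058]
top mug_tea 0.83 [157.9, 185.0, 190.7, 236.2] 1266 [174.5 213.1] [0.519 0.471 0.093]
top mug_tea 0.27 [241.8, 234.6, 266.1, 259.9] 267 [253.7 247.7] [0.434 0.278 0.093]
top salt_shaker 0.58 [161.8, 241.1, 187.1, 253.4] 251 [174
[... 740 characters left out ...]
k_coaster 0.9 [235.7, 188.8, 271.8, 214.7] 350 [256.2 203.6] [0.457 0.278 0.005]
scene grey_coaster 0.75 [294.7, 194.2, 317.0, 219.7] 220 [308.8 208.9] [0.614 0.283 0.005]
scene grey_coaster 0.7 [258.4, 227.4, 282.2, 247.9] 426 [269.2 238.6] [0.515 0.162 0.005]
scene tin_small 0.75 [321.9, 249.0, 353.9, 281.8] 851 [337.4 265.9] [0.707 0.072 0.058]
scene mug_tea 0.6 [270.6, 126.9, 313.0, 167.8] 995 [286.6 146.2] [0.524 0.441 0.093]
scene salt_shaker 0.62 [253.5, 131.3, 270.2, 159.4] 277 [260.8 145.7] [0.446 0.434 0.09 ]
scene selector_top 0.62 [263.3, 263.6, 266.0, 275.8] 97 [263.2 268.8] [0.519 0.037 0.054]
scene cone 0.71 [251.9, 295.0, 276.4, 321.1] 441 [262.4 307.4] [ 0.539 -0.09   0.1  ]
```

View pics/t_gauge.png

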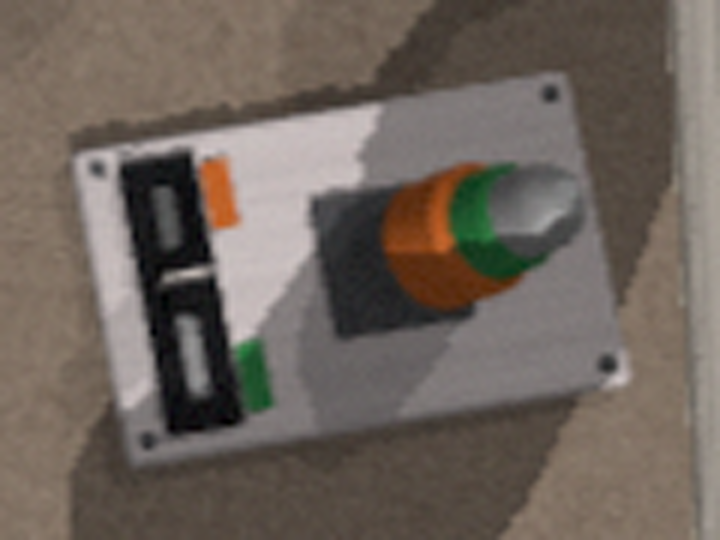

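View pics/t_rings.png

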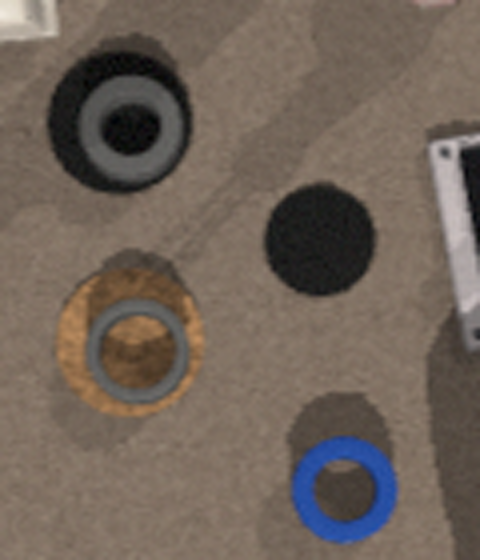

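View pics/s_gauge.png

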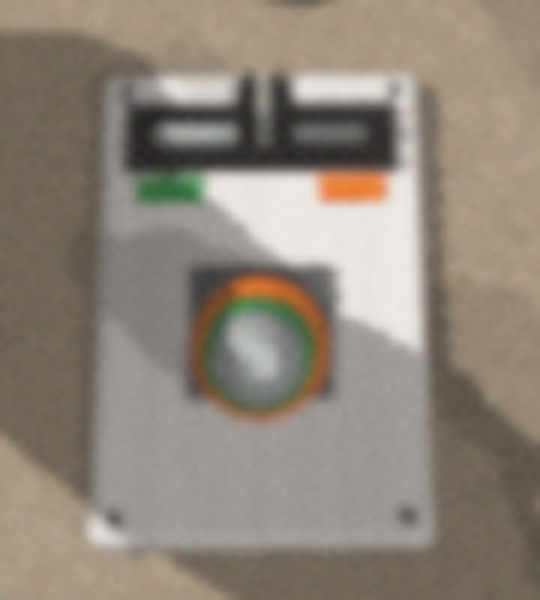

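```bash
cat >> h.py <<'E'
def gpose(p):
    x,y,a=p; c,s=np.cos(a),np.sin(a)
    return np.array([[c,-s,0],[s,c,0],[0,0,1]]),np.array([x,y,0])
def gw(p,P):
    R,t=gpose(p); return np.atleast_2d(P)@R.T+t
A=np.radians(30)
def cone_pts(z,d,n=40):
    th=np.linspace(0,2*np.pi,n); 
    ex=np.array([1,0,0]);ez=np.array([0,-np.sin(A),np.cos(A)]);ey=np.cross(ez,ex)
    return np.array([0,-.02,.012])+z*ez+d/2*(np.cos(th)[:,None]*ex+np.sin(th)[:,None]*ey)
E
python3 - <<'E'
from h import *
from scipy.optimize import least_squares
f=lambda L,o,s:[((x+.5)/s-.5+o[0],(y+.5)/s-.5+o[1]) for x,y in L]
t=np.array(f([(75,155),(568,73),(628,378),(133,463)],(315,170),6))
s=np.array(f([(105,75),(415,75),(432,545),(90,545)],(220,250),6))
# plate corners gauge frame: top img order: (x+,y+),(x+,y-),(x-,y-),(x-,y+)
C={k:np.array([sx*.07,sy*.11,.012]) for k,(sx,sy) in dict(pp=(1,1),pm=(1,-1),mm=(-1,-1),mp=(-1,1)).items()}
T=np.array([C['pp'],C['pm'],C['mm'],C['mp']]); S=np.array([C['mp'],C['pp'],C['pm'],C['mm']])
for w in((1,0),(0,1),(1,1)):
    q=least_squares(lambda p:np.r_[w[0]*(proj("top",gw(p,T))-t).ravel(),w[1]*(proj("scene",gw(p,S))-s).ravel()],[.53,-.02,.15],x_scale=[.1,.1,.1])
    print(w,np.round(q.x,4),np.round(q.fun,1))
p=q.x
for n,o,wh in(("top",(315,170),(120,90)),("scene",(220,250),(90,100))):
    a=cv2.imread(f"pics/{n}0.png")[o[1]:o[1]+wh[1],o[0]:o[0]+wh[0]]
    a=cv2.resize(a,None,fx=6,fy=6,interpolation=cv2.INTER_CUBIC)
    for P,c in((np.vstack([T,T[:1]]),(255,0,255)),(cone_pts(.055,.056),(0,0,255)),(cone_pts(.060,.046),(255,255,0)),(cone_pts(.075,.046),(255,255,0)),(cone_pts(.0795,.037),(255,0,0)),(cone_pts(.107,.016),(0,255,255))):
        u=(proj(n,gw(p,P))-o+.5)*6-.5
        cv2.polylines(a,[np.round(u).astype(int)],False,c,1)
    cv2.imwrite(f"pics/{n}_ov.png",a)
E
```

```text
(1, 0) [ 0.5289 -0.0251  0.1626] [-0.8 -0.9  0.  -0.9  1.3  0.8 -0.6  0.8  0.  -0.   0.  -0.   0.  -0.
 -0.  -0. ]
(0, 1) [ 0.5289 -0.0278  0.1624] [ 0.  -0.   0.  -0.   0.   0.   0.   0.   0.   0.2  0.3 -0.3  0.2 -0.2
 -0.4  0.3]
(1, 1) [ 0.5289 -0.0263  0.1624] [-0.3 -0.9  0.5 -0.9  1.8  0.8 -0.1  0.8  0.1 -0.3  0.3 -0.7  0.2 -0.8
 -0.3 -0.2]
```

View pics/top_ov.png

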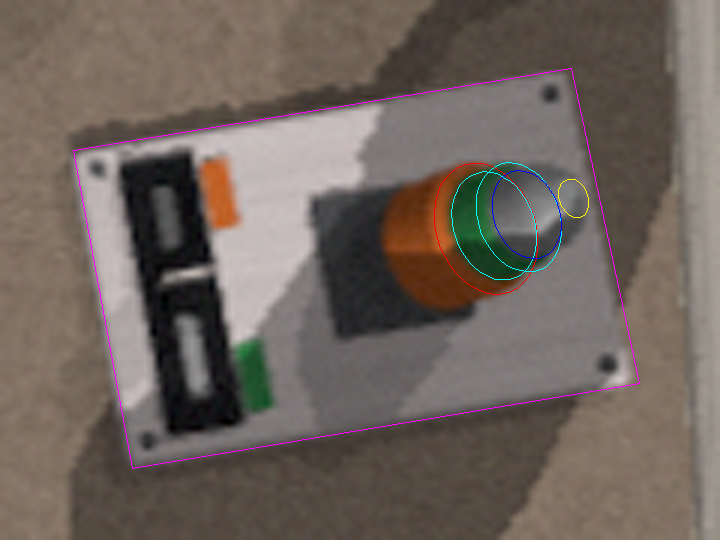

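View pics/scene_ov.png

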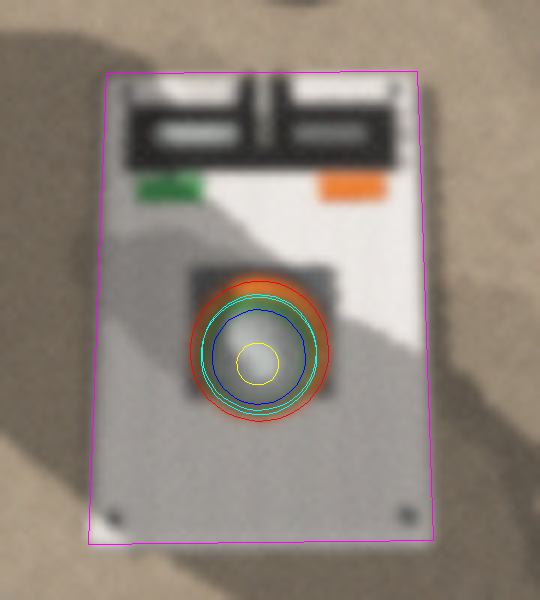

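```bash
cat >> h.py <<'E'
P=np.array([.5289,-.0263,.1624])
E
python3 - <<'E'
from h import *
print("slide white line gauge x:")
for n,uv in(("top",(346.3,215.5)),("scene",(220+264/6,250+75/6)) ):
    X=atz(n,[uv],.054)[0]; R,t=gpose(P); print(n,X.round(4),(R.T@(X-t)).round(4))
# ring overlay
for n,o,wh in(("top",(225,160),(60,115)),("scene",(225,175),(100,55))):
    a=cv2.imread(f"pics/{n}0.png")[o[1]:o[1]+wh[1],o[0]:o[0]+wh[0]]
    a=cv2.resize(a,None,fx=5 if n=="top" else 7,fy=5 if n=="top" else 7,interpolation=cv2.INTER_CUBIC); k=5 if n=="top" else 7
    th=np.linspace(0,2*np.pi,50)
    for c,z,rr,col in(((.4355,.276),.035,.033,(0,255,0)),((.4355,.276),.035,.0245,(0,255,255)),((.585,.286),.035,.033,(0,255,0)),((.585,.286),.035,.020,(255,255,0)),((.457,.285),.005,.048,(255,0,255)),((.598,.296),.005,.048,(255,0,255))):
        Q=np.c_[c[0]+rr*np.cos(th),c[1]+rr*np.sin(th),0*th+z]
        cv2.polylines(a,[np.round((proj(n,Q)-o+.5)*k-.5).astype(int)],False,col,1)
    cv2.imwrite(f"pics/{n}_rov.png",a)
E
```

```text
slide white line gauge x:
top [0.5179 0.0495 0.054 ] [0.0014 0.0765 0.054 ]
scene [0.5183 0.0559 0.054 ] [0.0028 0.0828 0.054 ]
```

View pics/top_rov.png

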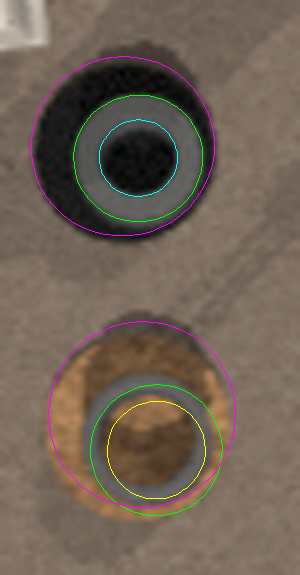

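View pics/scene_rov.png

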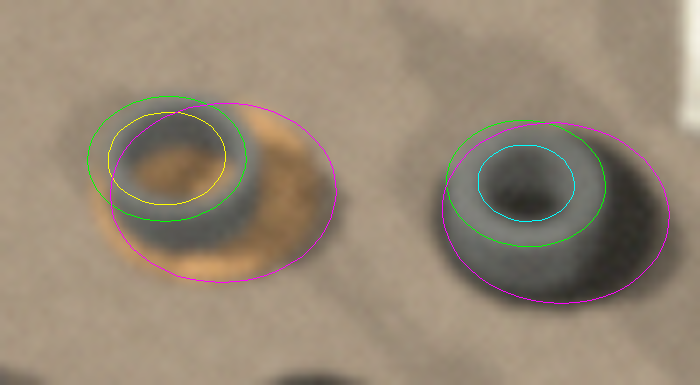

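```bash
python3 -m jog '[[-0.023,-0.031,0,0,0],[-0.023,-0.031,0,0,0],[-0.023,-0.031,0,0,0],[-0.023,-0.031,0,0,0],[-0.023,-0.031,0,0,0],[-0.023,-0.031,0,0,0],[-0.023,-0.031,0,0,0],[-0.023,-0.031,0,0,0],[-0.023,-0.031,0,0,0],[-0.023,-0.031,0,0,0],[-0.023,-0.031,0,0,0],[-0.023,-0.031,0,0,0]]' 10
```

```text
clock: 2.2
tool_pos: [0.4455, -0.249, 0.2389]
eef_rot: [0.787, -0.617, 0.0, -0.0]
contact_force: [0.5, -0.9, 0.8]
opening: 1.001
```

```bash
python3 -m jog '[[0,0,0,-0.0238,0],[0,0,0,-0.0238,0],[0,0,0,-0.0238,0],[0,0,0,-0.0238,0],[0,0,0,-0.0238,0],[0,0,0,-0.0238,0],[0,0,0,-0.0238,0],[0,0,0,-0.0238,0],[0,0,0,-0.0238,0],[0,0,0,-0.0238,0]]'
python3 - <<'E'
from h import *
from scipy.spatial.transform import Rotation as R
s=r.get_state(); M=R.from_quat(s["eef_rot"]).as_matrix(); print(np.degrees(np.arctan2(M[1,0],M[0,0])), s["q"], s["tool_pos"])
for n,o,wh,k in(("top",(225,210),(60,60),10),("scene",(225,175),(60,50),10)):
    a=cv2.imread(f"pics/{n}0.png")[o[1]:o[1]+wh[1],o[0]:o[0]+wh[0]]
    a=cv2.resize(a,None,fx=k,fy=k,interpolation=cv2.INTER_CUBIC)
    th=np.linspace(0,2*np.pi,50)
    for c,z,rr,col in(((.440,.279),.035,.033,(0,255,0)),((.440,.279),.035,.0245,(0,255,255)),((.440,.279),.005,.033,(0,0,255))):
        Q=np.c_[c[0]+rr*np.cos(th),c[1]+rr*np.sin(th),0*th+z]
        cv2.polylines(a,[np.round((proj(n,Q)-o+.5)*k-.5).astype(int)],False,col,1)
    cv2.imwrite(f"pics/{n}_rov2.png",a)
E
```

```text
clock: 3.2
tool_pos: [0.4446, -0.2504, 0.2389]
eef_rot: [0.996, 0.086, 0.0, 0.0]
contact_force: [-0.9, -0.2, 0.0]
opening: 1.003
9.814010020148007 [ 0.79576918  0.59005805 -0.59681321  1.89504319  0.45445482  0.79372466
  0.1231884 ] [ 0.44457861 -0.2504052   0.23887222]
```

View pics/top_rov2.png

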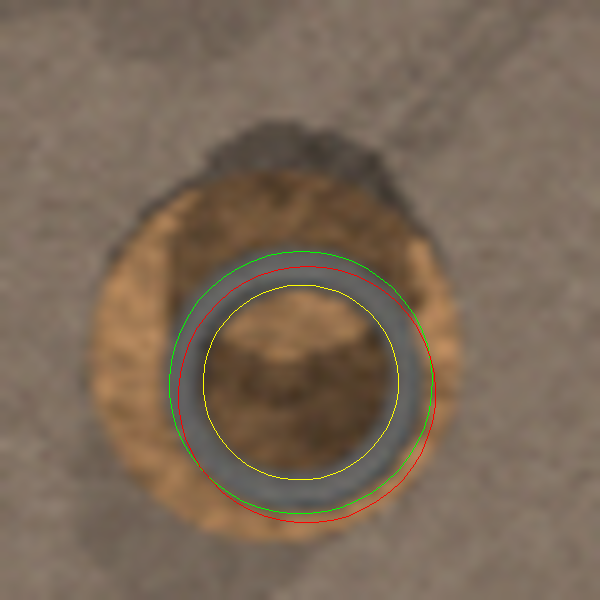

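View pics/scene_rov2.png

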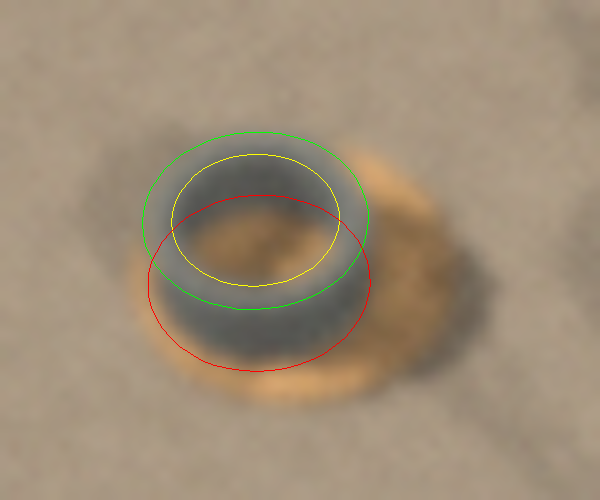

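```bash
python3 -m jog '[[0.0067,-0.0403,0,0,0],[0.0067,-0.0403,0,0,0],[0.0067,-0.0403,0,0,0],[0.0067,-0.0403,0,0,0],[0.0067,-0.0403,0,0,0],[0.0067,-0.0403,0,0,0],[0.0067,-0.0403,0,0,0],[0.0067,-0.0403,0,0,0],[0.0067,-0.0403,0,0,0],[0.0067,-0.0403,0,0,0],[0.0067,-0.0403,0,0,0],[0.0067,-0.0403,0,0,0],[0.0067,-0.0403,0,0,0],[0,0,0.04,0,0],[0,0,0.04,0,0],[0,0,0.04,0,0],[0,0,0.02,0,0],[0,0,0,0,0]]'
python3 - <<'E'
from h import *
for n in("top","scene"):
    cv2.imwrite(f"pics/{n}1.png",cv2.cvtColor(r.snapshot(n),cv2.COLOR_RGB2BGR))
E
```

```text
clock: 5.0
tool_pos: [0.4428, 0.2798, 0.0963]
eef_rot: [0.997, 0.083, -0.002, 0.002]
contact_force: [-0.0, -0.2, 0.2]
opening: 1.003
```

View pics/top1.png

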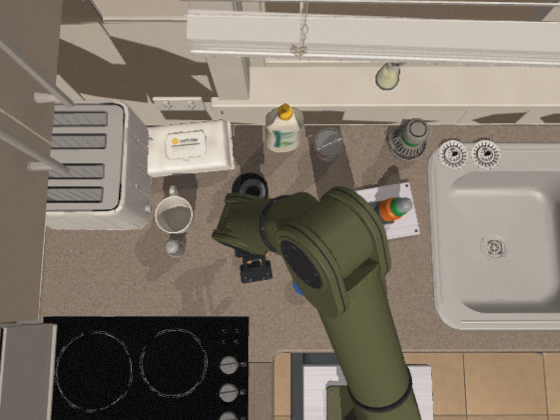

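View pics/scene1.png

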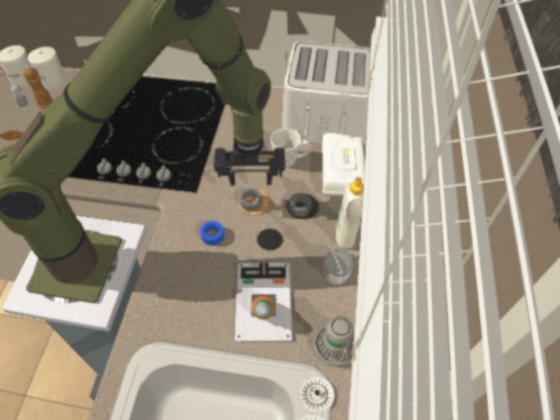

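```bash
python3 -m jog '[[-0.001,-0.001,0.03,0,0],[0,0,0.03,0,0],[0,0,0.02,0,0],[0,0,0.007,0,0],[0,0,0,0,0]]'
```

```text
clock: 5.6
tool_pos: [0.4435, 0.2822, 0.0123]
eef_rot: [0.997, 0.083, 0.0, -0.0]
contact_force: [-0.8, 0.2, -0.3]
opening: 0.997
```

```bash
python3 -m jog '[[-0.002,0,0.005,0,0],[0,0,0,0,0],[0,0,0,0,0.5],[0,0,0,0,0.5],[0,0,0,0,0.5],[0,0,0,0,0.5],[0,0,0,0,0.5]]' 12; python3 -m jog '[[0,0,0,0,0.5]]'
```

```text
clock: 6.3
tool_pos: [0.4412, 0.2814, 0.007]
eef_rot: [0.997, 0.083, 0.0, -0.0]
contact_force: [-0.1, 0.1, 5.3]
opening: 0.754
clock: 6.4
tool_pos: [0.4412, 0.2814, 0.007]
eef_rot: [0.997, 0.083, 0.0, -0.0]
contact_force: [0.2, -0.6, 5.5]
opening: 0.749
```

```bash
cat >> h.py <<'E'
from scipy.spatial.transform import Rotation as Rot
def axis_tcp(s):  # tcp so that grasp point sits at s on the cone axis
    X=gw(P,np.array([0,-.02-s*np.sin(A),.012+s*np.cos(A)]))[0]; return X-[0,0,.019]
def delta(target):
    s=r.get_state(); M=Rot.from_quat(s["eef_rot"]).as_matrix(); return (M.T@(np.array(target)-s["tool_pos"])).round(4)
E
python3 -m jog '[[0,0,-0.03,0,0.5],[0,0,-0.04,0,0.5],[0,0,-0.04,0,0.5],[0,0,-0.04,0,0.5],[0,0,-0.04,0,0.5],[0,0,0,0,0.5]]'
python3 - <<'E'
from h import *
for s in(.14,.1075,.0795): print(s,axis_tcp(s).round(4))
print(delta(axis_tcp(.14)))
M=Rot.from_quat(r.get_state()["eef_rot"]).as_matrix()
R,_=gpose(P); print("axis dir in tool (down cone)",(M.T@R@np.array([0,.5,-.866])).round(3), np.degrees(np.arctan2(M[1,0],M[0,0])))
E
```

```text
clock: 7.0
tool_pos: [0.443, 0.2834, 0.201]
eef_rot: [0.997, 0.082, 0.004, -0.003]
contact_force: [1.2, 0.6, -1.6]
opening: 0.751
0.14 [ 0.5435 -0.1151  0.1142]
0.1075 [ 0.5408 -0.0991  0.0861]
0.0795 [ 0.5386 -0.0853  0.0618]
[0.033  0.4099 0.0851]
axis dir in tool (down cone) [-0.005 -0.496  0.868] 9.43985711665787
```

```bash
python3 -m jog '[[0.0033,0.041,0,0,0.5],[0.0033,0.041,0,0,0.5],[0.0033,0.041,0,0,0.5],[0.0033,0.041,0,0,0.5],[0.0033,0.041,0,0,0.5],[0.0033,0.041,0,0,0.5],[0.0033,0.041,0,0,0.5],[0.0033,0.041,0,0,0.5],[0.0033,0.041,0,0,0.5],[0.0033,0.041,0,0,0.5],[0,0,0.04,0,0.5],[0,0,0.03,0,0.5],[0,0,0,0,0.5],[0,0,0,0,0.5]]'
python3 - <<'E'
from h import *
print(delta(axis_tcp(.14)))
for n in("top","scene"):
    a=cv2.cvtColor(r.snapshot(n),cv2.COLOR_RGB2BGR)
    cv2.imwrite(f"pics/{n}2.png",cv2.resize(a[220:360,180:340] if n=="scene" else a[120:300,280:480],None,fx=4,fy=4,interpolation=cv2.INTER_CUBIC)[:600,:800])
E
```

```text
clock: 8.4
tool_pos: [0.5405, -0.1171, 0.1261]
eef_rot: [0.997, 0.083, -0.001, -0.0]
contact_force: [0.8, 0.3, -0.1]
opening: 0.75
[ 0.0033 -0.0015  0.0118]
```

View pics/scene2.png

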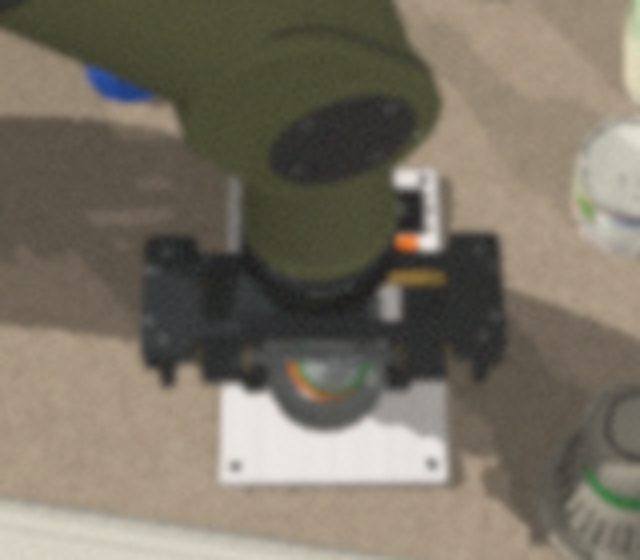

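View pics/top2.png

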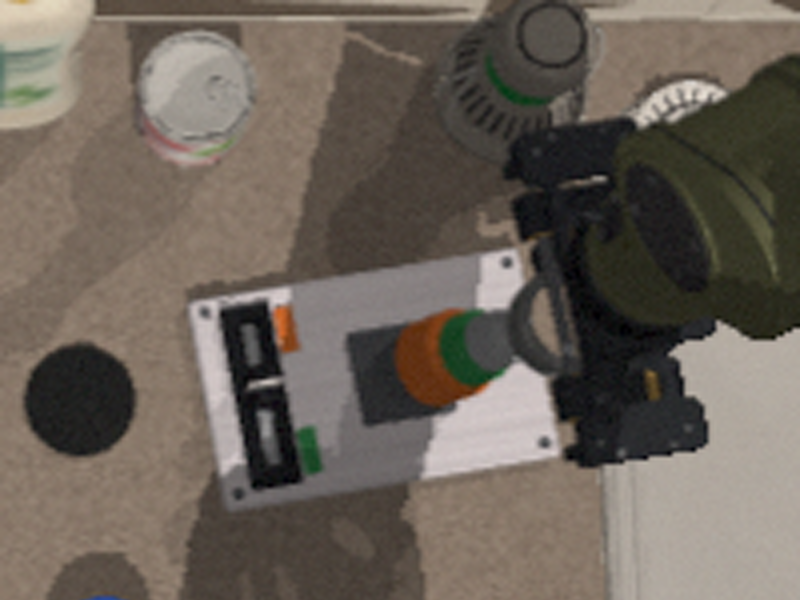

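Run:
```python
from h import *
# top-of-object centre: top (280+552/4,120+35/4); scene crop: (180+620/4,220+420/4)
(o1,d1),(o2,d2)=ray("top",[(418,128.5)]),ray("scene",[(340,327)])
d1,d2=d1[0],d2[0]; k=np.linalg.lstsq(np.c_[d1,-d2],o2-o1,rcond=None)[0]; print(o1+k[0]*d1,o2+k[1]*d2)
print(atz("top",[(403,158),(391,140),(426,140)],0.0).round(3))
```

```text
[ 0.72033106 -0.12158187  0.12394448] [ 0.71977568 -0.12177883  0.12380994]
[[ 0.681 -0.111  0.   ]
 [ 0.73  -0.082  0.   ]
 [ 0.73  -0.175  0.   ]]
```

```bash
python3 -m jog '[[0.003,-0.001,0.004,0,0.5],[0,0,0.006,0,0.5],[0,0,0,0,0.5],[0,0,0,0,0.5]]' 5
python3 - <<'E'
from h import *
print(delta(axis_tcp(.14)))
E
```

```text
clock: 8.9
tool_pos: [0.5438, -0.1161, 0.1167]
eef_rot: [0.997, 0.083, -0.0, 0.0]
contact_force: [-0.5, 0.5, -1.6]
opening: 0.756
[-0.0002 -0.0011  0.0025]
```

```bash
python3 -m jog '[[0,-0.003,0.007,0,0.5],[0,-0.003,0.005,0,0.5],[0,-0.003,0.005,0,0.5],[0,-0.003,0.005,0,0.5],[0,0,0,0,0.5]]'; python3 -m jog '[[0,-0.003,0.005,0,0.5],[0,-0.003,0.005,0,0.5],[0,0,0,0,0.5]]';python3 - <<'E'
from h import *
print(delta(axis_tcp(.10)))
for n in("top",):
    a=cv2.cvtColor(r.snapshot(n),cv2.COLOR_RGB2BGR)
    cv2.imwrite(f"pics/{n}3.png",cv2.resize(a[160:260,320:450],None,fx=6,fy=6,interpolation=cv2.INTER_CUBIC)[:600,:800])
E
```

```text
clock: 9.4
tool_pos: [0.5414, -0.1033, 0.0939]
eef_rot: [0.997, 0.083, -0.001, -0.0]
contact_force: [-0.6, -0.0, -1.5]
opening: 0.75
clock: 9.7
tool_pos: [0.5404, -0.0977, 0.0841]
eef_rot: [0.997, 0.083, -0.001, -0.0]
contact_force: [-0.5, 0.4, -0.9]
opening: 0.751
[ 0.0002 -0.0023  0.0045]
```

View pics/top3.png

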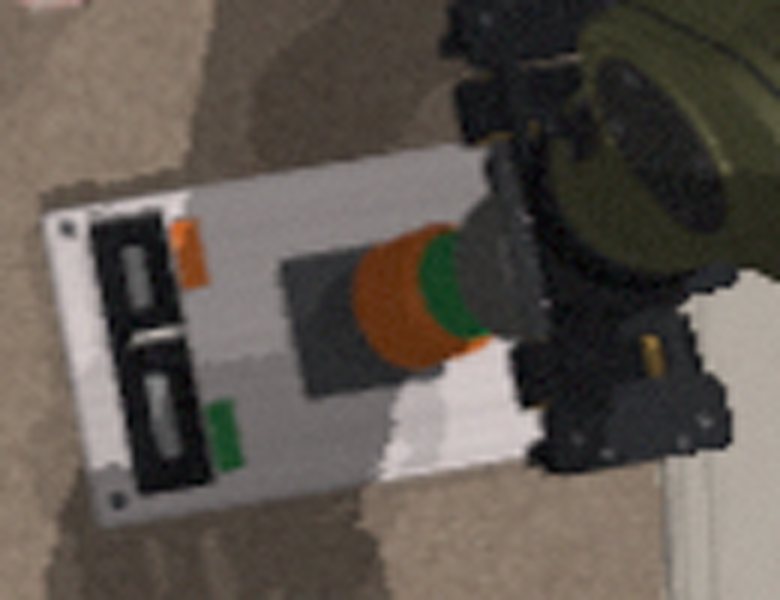

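```bash
python3 -m jog '[[0,-0.0025,0.0045,0,0.5],[0,0,0,0,0.5]]'; python3 -m jog '[[0,-0.0025,0.0045,0,0.5],[0,0,0,0,0.5]]';python3 -m jog '[[0,-0.0025,0.0045,0,0.5],[0,0,0,0,0.5]]'
python3 - <<'E'
from h import *
print(delta(axis_tcp(.0795)))
E
```

```text
clock: 9.95
tool_pos: [0.5403, -0.0956, 0.0798]
eef_rot: [0.997, 0.083, -0.0, -0.0]
contact_force: [1.0, 0.2, -1.4]
opening: 0.751
clock: 10.15
tool_pos: [0.5399, -0.093, 0.0753]
eef_rot: [0.997, 0.083, -0.0, -0.0]
contact_force: [0.3, -0.1, -0.5]
opening: 0.749
clock: 10.35
tool_pos: [0.5397, -0.0901, 0.0709]
eef_rot: [0.997, 0.083, 0.0, -0.0]
contact_force: [-0.8, 0.8, 0.6]
opening: 0.741
[-0.0003 -0.005   0.0091]
```

```bash
python3 -m jog '[[0,-0.0015,0.003,0,0.5],[0,0,0,0,0.5]]'; python3 -m jog '[[0,-0.0015,0.003,0,0.5],[0,0,0,0,0.5]]';python3 -m jog '[[0,-0.001,0.002,0,0.5],[0,0,0,0,0.5]]';  python3 - <<'E'
from h import *
print(delta(axis_tcp(.0795)))
for n in("top",):
    a=cv2.cvtColor(r.snapshot(n),cv2.COLOR_RGB2BGR)
    cv2.imwrite(f"pics/{n}4.png",cv2.resize(a[160:260,320:450],None,fx=6,fy=6,interpolation=cv2.INTER_CUBIC)[:600,:800])
E
```

```text
clock: 10.55
tool_pos: [0.5397, -0.0887, 0.0683]
eef_rot: [0.997, 0.083, 0.0, -0.0]
contact_force: [-0.8, 1.5, 3.8]
opening: 0.738
clock: 10.75
tool_pos: [0.5395, -0.0881, 0.0654]
eef_rot: [0.997, 0.083, 0.0, 0.0]
contact_force: [-1.0, 1.2, 4.0]
opening: 0.728
clock: 10.95
tool_pos: [0.5394, -0.0877, 0.0635]
eef_rot: [0.997, 0.082, 0.0, 0.001]
contact_force: [-0.4, 0.4, 4.5]
opening: 0.728
[-0.0005 -0.0025  0.0016]
```

View pics/top4.png

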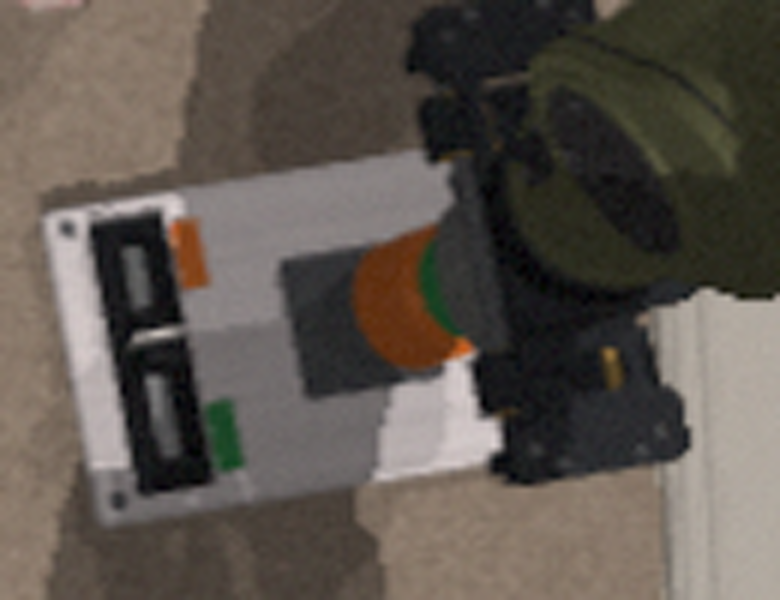

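Run:
```python
from h import *
n="scene"
a=cv2.cvtColor(r.snapshot(n),cv2.COLOR_RGB2BGR)
cv2.imwrite(f"pics/{n}4.png",cv2.resize(a[265:345,215:315],None,fx=7,fy=7,interpolation=cv2.INTER_CUBIC)[:600,:800])
# overlay expected ring at underside s on both
for n,f,o,k in(("top","top4",(320,160),6),("scene","scene4",(215,265),7)):
    a=cv2.imread(f"pics/{f}.png")
    for s,col in((.0585,(0,255,0)),(.0885,(0,255,0)),(.068,(0,255,255)),(.098,(0,255,255))):
        cv2.polylines(a,[np.round((proj(n,gw(P,cone_pts(s,.066)))-o+.5)*k-.5).astype(int)],False,col,1)
    cv2.imwrite(f"pics/{f}o.png",a)
```

```text
(no output)
```

View pics/scene4o.png

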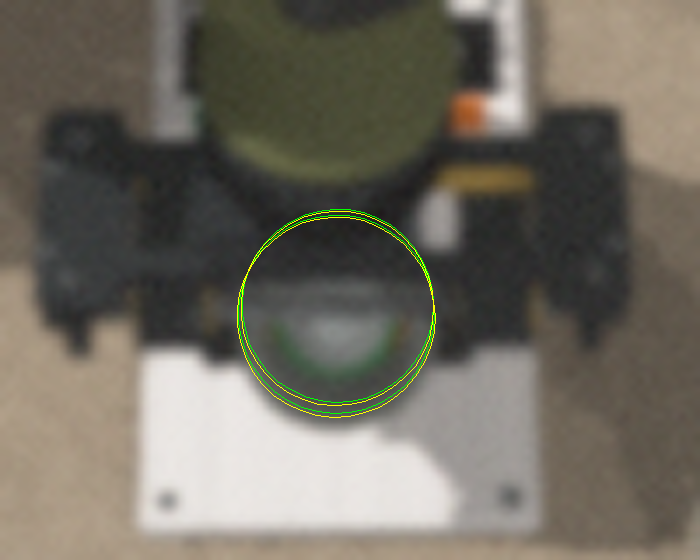

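View pics/top4o.png

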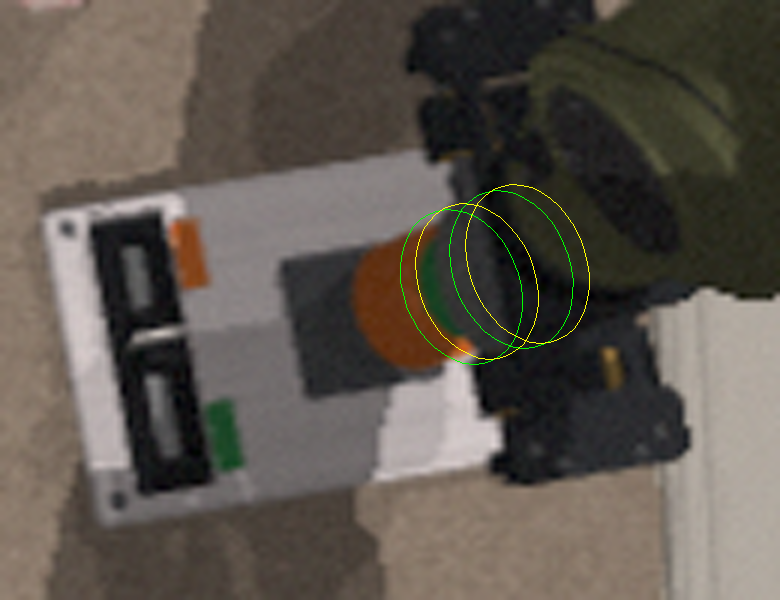

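View pics/scene4.png

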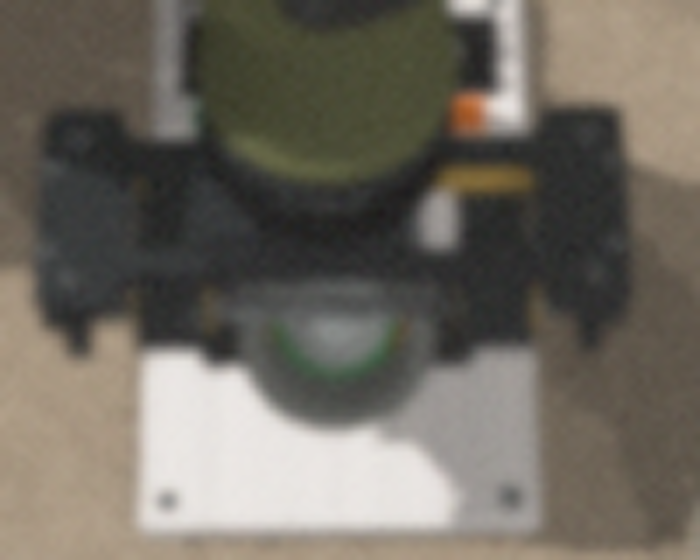

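```bash
python3 -m jog '[[0,0,0,0,0],[0,0,0,0,0],[0,0,0,0,0],[0,0,0,0,0]]'; python3 -m jog '[[0,0.02,-0.04,0,0],[0,0.03,-0.04,0,0],[0,0.03,-0.02,0,0],[0,0.03,0,0,0],[0,0.03,0,0,0],[0,0,0,0,0]]'
python3 - <<'E'
from h import *
for n,f,o,k in(("top","top5",(320,160),6),("scene","scene5",(215,265),7)):
    a=cv2.cvtColor(r.snapshot(n),cv2.COLOR_RGB2BGR)
    a=cv2.resize(a[o[1]:o[1]+90,o[0]:o[0]+110],None,fx=k,fy=k,interpolation=cv2.INTER_CUBIC)
    cv2.imwrite(f"pics/{f}.png",a)
    for s,col in((.0585,(0,255,0)),(.0885,(0,255,0)),(.074,(0,255,255)),(.104,(0,255,255))):
        cv2.polylines(a,[np.round((proj(n,gw(P,cone_pts(s,.066)))-o+.5)*k-.5).astype(int)],False,col,1)
    cv2.imwrite(f"pics/{f}o.png",a)
E
```

```text
clock: 11.45
tool_pos: [0.5389, -0.0871, 0.063]
eef_rot: [0.997, 0.083, -0.0, -0.0]
contact_force: [-0.7, -0.4, 0.2]
opening: 1.001
clock: 12.05
tool_pos: [0.5615, -0.2314, 0.1628]
eef_rot: [0.997, 0.079, -0.0, 0.002]
contact_force: [-1.1, 1.2, -0.1]
opening: 0.998
```

View pics/scene5o.png

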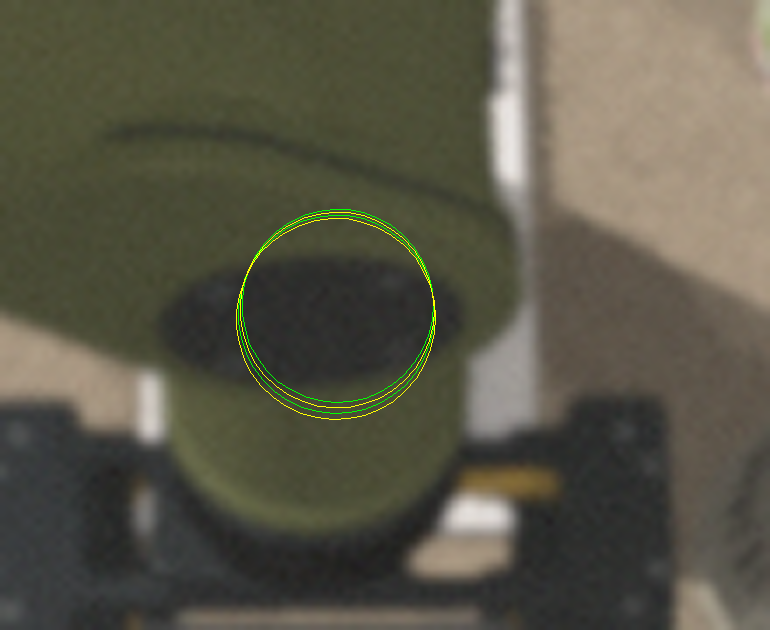

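View pics/top5o.png

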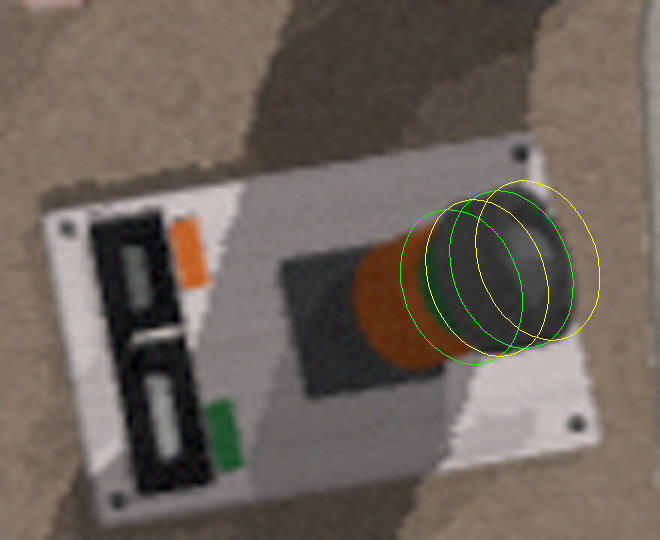

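View pics/top5.png

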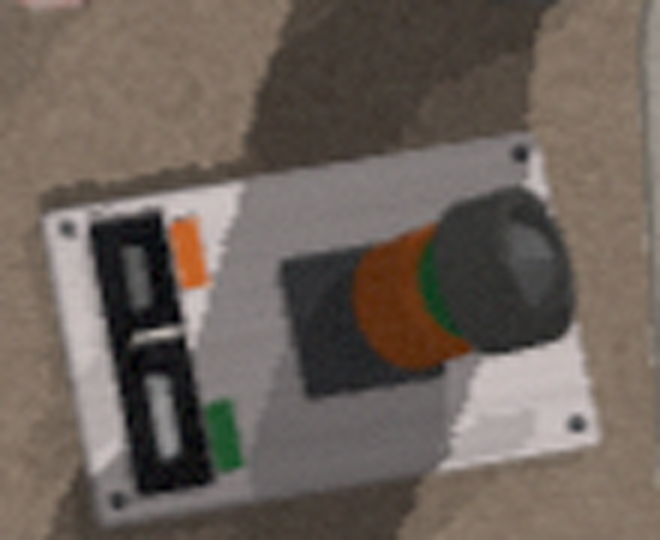

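```bash
python3 -m jog '[[0,0,0,0,0.52],[0,0,0,0,0.52],[0,0,0,0,0.52],[0,0,0,0,0.52],[0,0,0,0,0.52]]' 20
python3 - <<'E'
from h import *
print(delta(gw(P,[0,-.082,.130])[0]))
a=cv2.cvtColor(r.snapshot("scene"),cv2.COLOR_RGB2BGR)
E
```

```text
clock: 12.65
tool_pos: [0.5621, -0.2248, 0.1633]
eef_rot: [0.997, 0.083, -0.0, 0.0]
contact_force: [0.5, 0.3, -0.7]
opening: 0.571
[-0.0003 -0.1193  0.0332]
```

```bash
python3 -m jog '[[0,-0.04,0,0,0.52],[0,-0.04,0,0,0.52],[0,-0.039,0,0,0.52],[0,0,0.015,0,0.52],[0,0,0.013,0,0.52],[0,0,0,0,0.52]]' 20
python3 - <<'E'
from h import *
print(delta(gw(P,[0,-.082,.110])[0]))
for n,f,o,k in(("top","top6",(320,160),6),("scene","scene6",(215,265),7)):
    a=cv2.cvtColor(r.snapshot(n),cv2.COLOR_RGB2BGR)
    a=cv2.resize(a[o[1]:o[1]+85,o[0]:o[0]+110],None,fx=k,fy=k,interpolation=cv2.INTER_CUBIC)
    cv2.imwrite(f"pics/{f}.png",a)
E
```

```text
clock: 13.3
tool_pos: [0.5412, -0.1088, 0.1335]
eef_rot: [0.997, 0.082, -0.002, 0.0]
contact_force: [-0.8, -0.6, -0.4]
opening: 0.479
[ 0.0013 -0.0014  0.0235]
```

View pics/scene6.png

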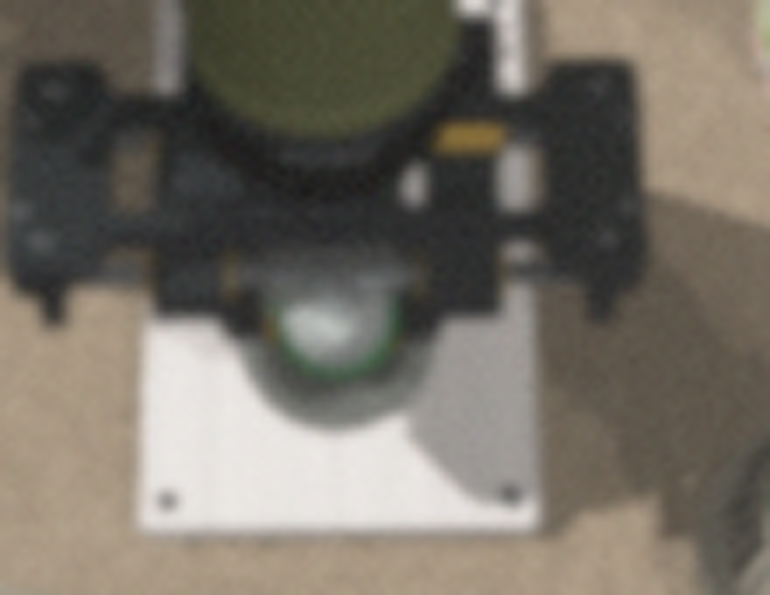

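View pics/top6.png

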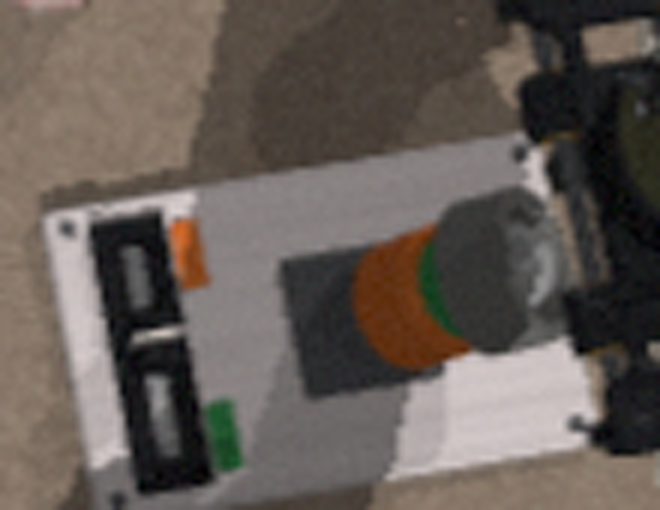

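```bash
cat >> h.py <<'E'
def ring_pts(cy,cz,tilt,cx=0.0,n=60):  # ring centre gauge coords, tilt toward -y (rad)
    th=np.linspace(0,2*np.pi,n); ex=np.array([1,0,0]);ez=np.array([0,-np.sin(tilt),np.cos(tilt)]);ey=np.cross(ez,ex)
    c=np.array([cx,cy,cz]); out=[]
    for d in(-.015,.015):
        for rr in(.033,.0245): out.append(c+d*ez+rr*(np.cos(th)[:,None]*ex+np.sin(th)[:,None]*ey))
    return out
E
python3 - <<'E'
from h import *
r.snapshot("top")
for i,o in enumerate(r.cut_out("bushing_1","top")[:5]):
    m=o["pixels"]; v,u=np.nonzero(m); print(round(o["score"],2),np.round(o["rect"],1),m.sum())
    if u.mean()>320: np.save("pics/m.npy",m)
E
python3 - <<'E'
from h import *
m=np.load("pics/m.npy"); print(m.sum())
def sil(n,cy,cz,t,cx,shape,k=4):
    pts=np.vstack([ring_pts(cy,cz,t,cx)[0],ring_pts(cy,cz,t,cx)[2]])
    h=cv2.convexHull(proj(n,gw(P,pts)).astype(np.float32))
    a=np.zeros((420*1,560),np.uint8); cv2.fillPoly(a,[np.round(h*16).astype(int)],1,shift=4); return a>0
best=[]
for t in np.radians(np.arange(-5,75,10)):
    b=(0,)
    for cx in(-.003,0,.003):
     for cy in np.arange(-.09,-.04,.003):
      for cz in np.arange(.06,.13,.006):
        a=sil("top",cy,cz,t,cx,None); iou=(a&m).sum()/(a|m).sum()
        if iou>b[0]: b=(round(iou,3),cx,round(cy,3),round(cz,3))
    print(round(np.degrees(t)),b)
E
```

```text
0.91 [393.  190.7 414.9 219.6] 421
0.84 [291.4 266.7 321.4 295.7] 431
0.72 [232.  166.7 269.3 206.6] 450
0.59 [240.1 179.  264.9 204.2] 379
421
-5 (np.float64(0.635), 0.003, np.float64(-0.066), np.float64(0.06))
5 (np.float64(0.613), 0.003, np.float64(-0.063), np.float64(0.06))
15 (np.float64(0.609), 0.003, np.float64(-0.063), np.float64(0.06))
25 (np.float64(0.618), 0.003, np.float64(-0.069), np.float64(0.06))Traceback (most recent call last):
  File "<stdin>", line 13, in <module>
  File "<stdin>", line 5, in sil
  File "h.py", line 10, in proj
    c=r.get_calibration(n)
ValueError: time passes only in moves, steps and waits
```

```bash
python3 -m jog '[[0,0,-0.04,0,0.52],[-0.005,-0.035,-0.03,0,0.52],[-0.005,-0.045,0,0,0.52],[-0.005,-0.045,0,0,0.52],[-0.005,-0.045,0,0,0.52],[-0.005,-0.045,0,0,0.52],[-0.005,-0.045,0,0,0.52],[-0.005,-0.045,0,0,0.52],[0,0,0,0,0.52]]'
python3 - <<'E'
from h import *
for n,f,o,k in(("top","top7",(320,160),6),("scene","scene7",(215,265),7)):
    a=cv2.cvtColor(r.snapshot(n),cv2.COLOR_RGB2BGR); cv2.imwrite(f"pics/{f}f.png",a)
    a=cv2.resize(a[o[1]:o[1]+85,o[0]:o[0]+110],None,fx=k,fy=k,interpolation=cv2.INTER_CUBIC)
    cv2.imwrite(f"pics/{f}.png",a)
    for x in r.cut_out("bushing_1",n)[:5]:
        m=x["pixels"]; v,u=np.nonzero(m); print(n,round(x["score"],2),np.round(x["rect"],1),m.sum())
        if (n=="top" and u.mean()>330) or (n=="scene" and v.mean()>280): np.save(f"pics/m_{n}.npy",m)
import pickle; pickle.dump({n:r.get_calibration(n) for n in("top","scene")},open("cal.pkl","wb"))
E
sed -i 's/r\.get_calibration(n)/CAL[n]/; s/^from plant import r$/from plant import r\nimport pickle,os\nCAL=pickle.load(open("\.\/cal.pkl","rb"))/' h.py
```

```text
clock: 14.4
tool_pos: [0.4561, 0.1955, 0.2066]
eef_rot: [0.996, 0.088, 0.001, -0.003]
contact_force: [1.0, 0.1, -0.7]
opening: 0.477
top 0.74 [241.  177.4 266.7 206. ] 390
top 0.73 [390.7 192.6 416.  206.7] 167
scene 0.94 [249.1 296.  275.6 324.3] 460
scene 0.86 [286.9 191.5 309.1 217.8] 413
scene 0.74 [198.7 219.1 224.4 244.8] 454
```

View pics/scene7.png

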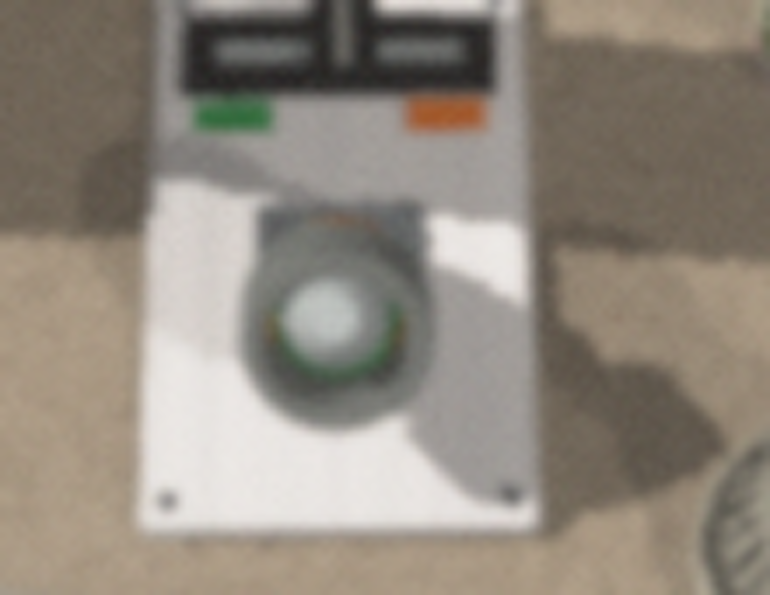

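View pics/top7.png

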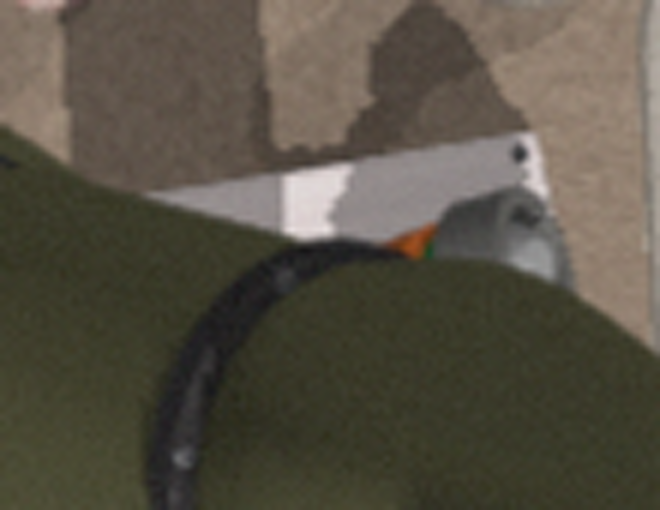

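Run:
```python
from h import *
from scipy.optimize import least_squares
tgt=np.array([320+437.5/6,320+577/6,160+188/6,160+351/6, 265+222/7,265+431/7,215+243/7,215+437/7])-.5
def f(p):
    q=ring_pts(*p); pts=gw(P,np.vstack([q[0],q[2]])); a=proj("top",pts);b=proj("scene",pts)
    return np.r_[a[:,0].min(),a[:,0].max(),a[:,1].min(),a[:,1].max(),b[:,1].min(),b[:,1].max(),b[:,0].min(),b[:,0].max()]-tgt
for t0 in(10,30,50):
    q=least_squares(f,[-.065,.09,np.radians(t0),0],x_scale=[.01,.01,.2,.01]); p=q.x
    c=p[:2]-[-.02,.012]; s=c@[-.5,.866]; off=c@[-.866,-.5]
    print(t0,p.round(4),np.degrees(p[2]).round(1),"s centre",s.round(4),"perp(-y)",off.round(4),q.fun.round(2))
k=7;o=(215,265);a=cv2.imread("pics/scene7.png")
for w in ring_pts(*p): cv2.polylines(a,[np.round((proj("scene",gw(P,w))-o+.5)*k-.5).astype(int)],False,(0,255,255),1)
cv2.imwrite("pics/scene7o.png",a)
k=6;o=(320,160);b=cv2.imread("pics/top5.png")
for w in ring_pts(*p): cv2.polylines(b,[np.round((proj("top",gw(P,w))-o+.5)*k-.5).astype(int)],False,(0,255,255),1)
cv2.imwrite("pics/top5p.png",b)
```

```text
10 [-0.0644  0.0792 -0.2543  0.0013] -14.6 s centre 0.0804 perp(-y) 0.0048 [-2.49  2.12 -0.52  0.58  0.05  0.28 -0.2   0.21]
30 [-0.0647  0.0797  0.9503  0.0013] 54.4 s centre 0.081 perp(-y) 0.0049 [ 0.05 -0.17 -0.87  0.97 -0.48  0.58 -0.23  0.3 ]
50 [-0.0647  0.0797  0.9503  0.0013] 54.4 s centre 0.081 perp(-y) 0.0049 [ 0.05 -0.17 -0.87  0.97 -0.48  0.58 -0.23  0.3 ]
```

View pics/scene7o.png

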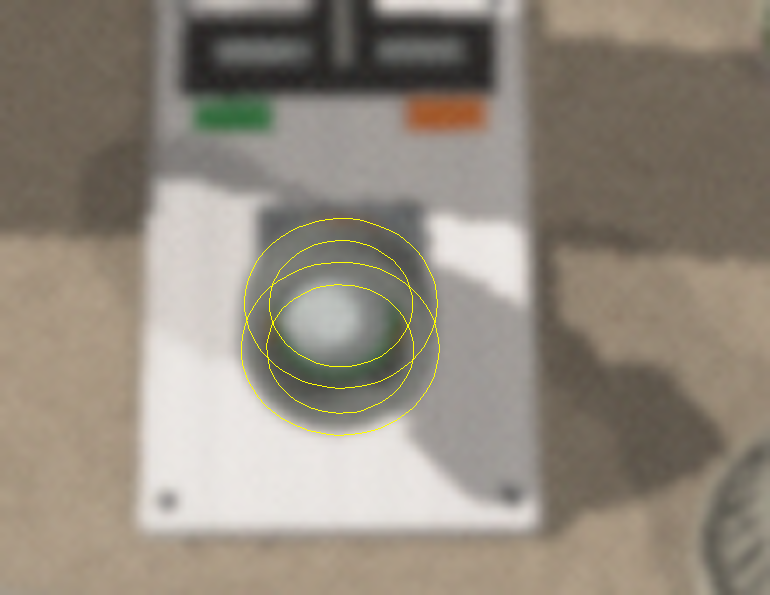

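View pics/top5p.png

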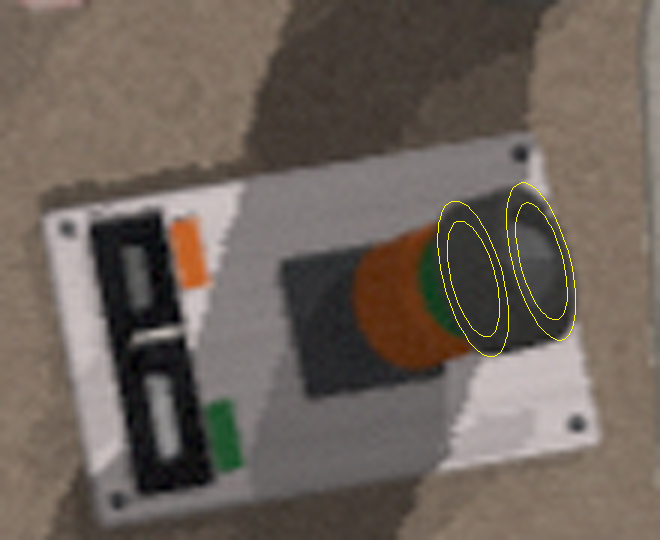

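Run:
```python
from h import *
print(delta(gw(P,[0.001,-.036,.125])[0]))
```

```text
[0.0362 0.2563 0.0806]
```

```bash
python3 -m jog '[[0.006,0.0427,0,0,1],[0.006,0.0427,0,0,1],[0.006,0.0427,0,0,1],[0.006,0.0427,0,0,1],[0.006,0.0427,0,0,1],[0.006,0.0427,0,0,1],[0,0,0.04,0,1],[0,0,0.025,0,1],[0,0,0,0,1],[0,0,0,0,1]]' 20
python3 - <<'E'
from h import *
print(delta(gw(P,[0.001,-.036,.120])[0]))
E
```

```text
clock: 15.6
tool_pos: [0.5352, -0.0608, 0.1405]
eef_rot: [0.997, 0.082, -0.0, 0.0]
contact_force: [0.3, 0.3, 0.8]
opening: 0.007
[0.0003 0.001  0.0205]
```

```bash
python3 -m jog '[[0,0.001,0.015,0,1],[0,0,0.007,0,1],[0,0,0,0,1]]'; python3 -m jog '[[0,0,0.004,0,1],[0,0,0.003,0,1],[0,0,0,0,1]]';python3 -m jog '[[0,0,0.003,0,1],[0,0,0.003,0,1],[0,0,0,0,1]]'
python3 - <<'E'
from h import *
for n,f,o,k in(("top","top8",(320,160),6),("scene","scene8",(215,265),7)):
    a=cv2.cvtColor(r.snapshot(n),cv2.COLOR_RGB2BGR)
    a=cv2.resize(a[o[1]:o[1]+85,o[0]:o[0]+110],None,fx=k,fy=k,interpolation=cv2.INTER_CUBIC)
    cv2.imwrite(f"pics/{f}.png",a)
E
```

```text
clock: 15.9
tool_pos: [0.5356, -0.0606, 0.1186]
eef_rot: [0.997, 0.083, 0.0, 0.0]
contact_force: [-0.6, -0.9, 0.7]
opening: 0.003
clock: 16.2
tool_pos: [0.5355, -0.0604, 0.1112]
eef_rot: [0.997, 0.083, -0.0, 0.0]
contact_force: [-0.4, -0.7, 0.0]
opening: 0.001
clock: 16.5
tool_pos: [0.5358, -0.0596, 0.1055]
eef_rot: [0.997, 0.083, 0.0, -0.0]
contact_force: [-0.4, 1.2, 5.7]
opening: 0.004
```

View pics/scene8.png

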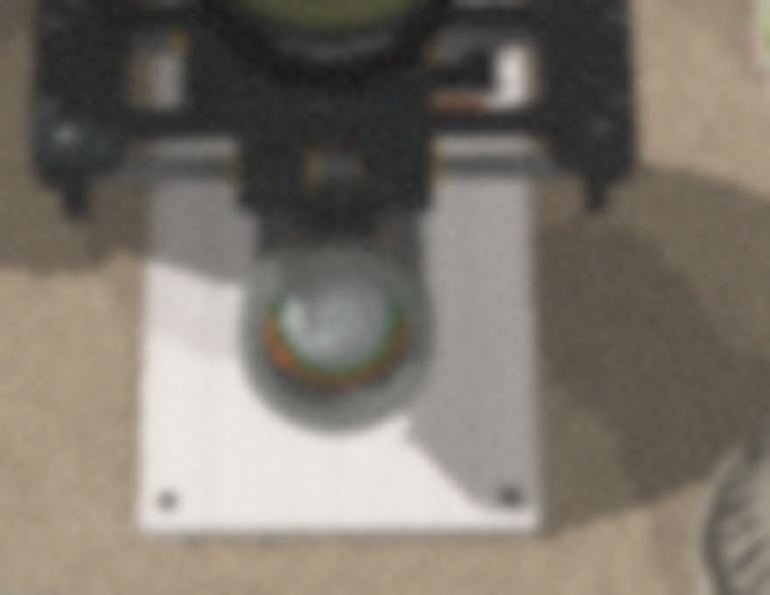

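View pics/top8.png

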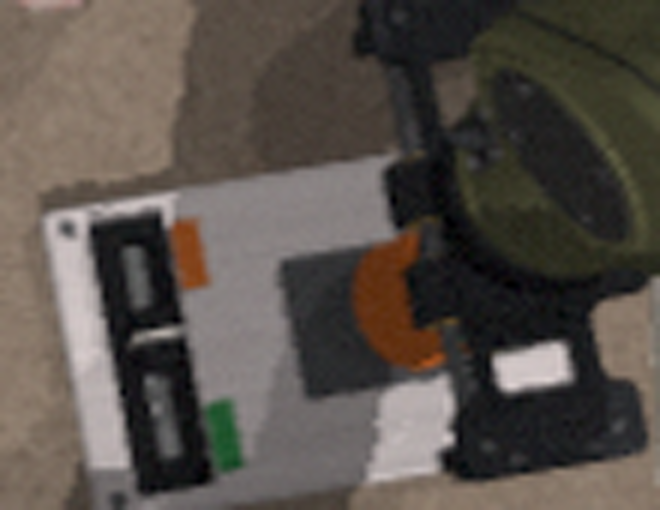

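```bash
python3 -m jog '[[0,0,0.002,0,1],[0,0,0,0,1]]';python3 -m jog '[[0,0,0.002,0,1],[0,0,0,0,1]]'
```

```text
clock: 16.8
tool_pos: [0.5363, -0.0584, 0.1041]
eef_rot: [0.997, 0.083, 0.001, -0.001]
contact_force: [-2.2, 3.9, 8.5]
opening: 0.006
clock: 17.0
tool_pos: [0.5367, -0.0572, 0.1027]
eef_rot: [0.996, 0.084, 0.002, -0.002]
contact_force: [-2.6, 5.0, 13.8]
opening: 0.006
```

```bash
python3 -m jog '[[0,0,-0.02,0,1],[0,-0.02,-0.02,0,1],[0,-0.03,0,0,1],[0,-0.03,0,0,1],[0,0,0,0,1]]'
python3 - <<'E'
from h import *
for n,f,o,k in(("top","top9",(320,160),6),("scene","scene9",(215,265),7)):
    a=cv2.cvtColor(r.snapshot(n),cv2.COLOR_RGB2BGR)
    a=cv2.resize(a[o[1]:o[1]+85,o[0]:o[0]+110],None,fx=k,fy=k,interpolation=cv2.INTER_CUBIC)
    b=a.copy()
    c=np.array([-.02,.012])+.0735*np.array([-.5,.866])
    for w in ring_pts(c[0],c[1],A): cv2.polylines(b,[np.round((proj(n,gw(P,w))-o+.5)*k-.5).astype(int)],False,(0,255,255),1)
    cv2.imwrite(f"pics/{f}.png",a);cv2.imwrite(f"pics/{f}o.png",b)
E
```

```text
clock: 17.5
tool_pos: [0.5221, 0.0239, 0.1418]
eef_rot: [0.996, 0.086, 0.001, -0.002]
contact_force: [1.1, -0.0, 0.1]
opening: 0.002
```

View pics/scene9.png

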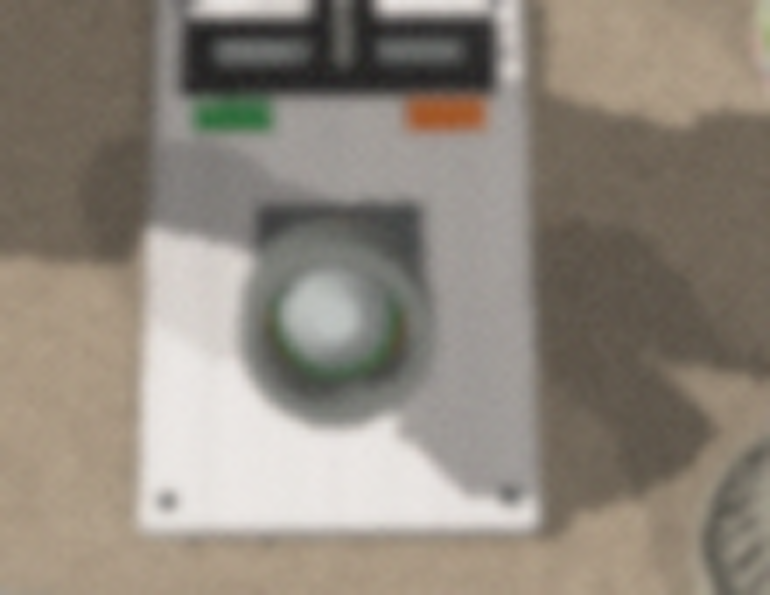

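View pics/scene9o.png

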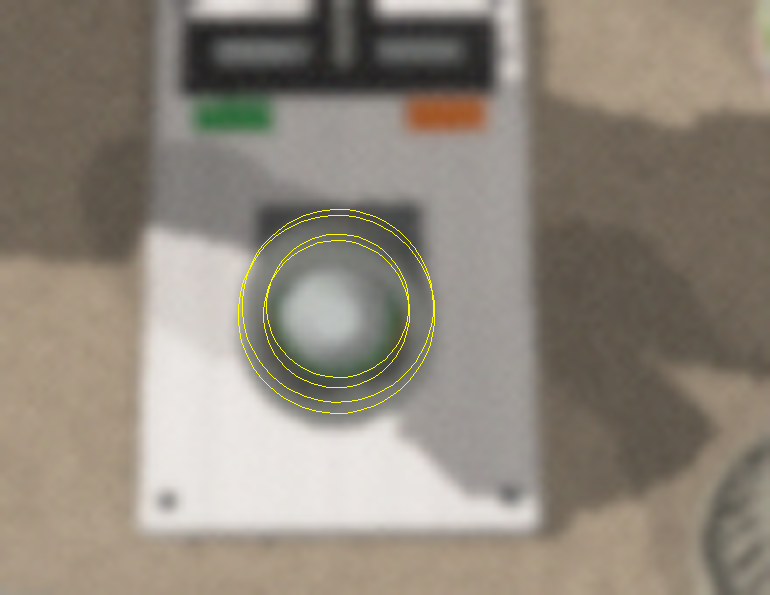

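View pics/top9o.png

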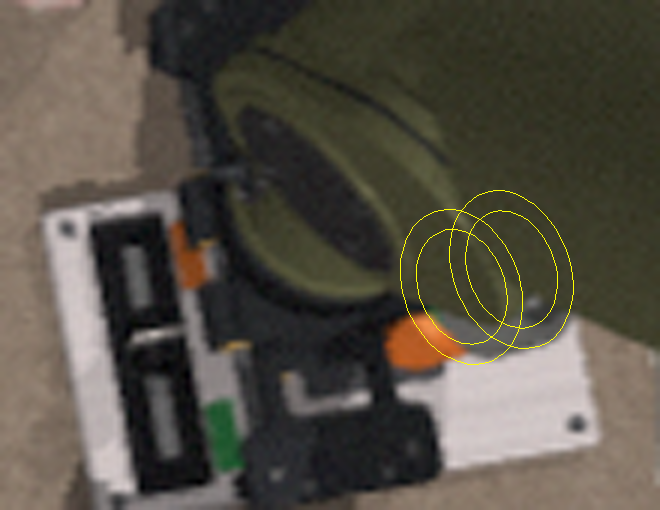

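```bash
python3 -m jog '[[0,0.04,-0.01,0,0.52],[0,0.04,0,0,0.52],[0,0.035,0,0,0.52],[0,0.03,0,0,0.52],[0,0,0,0,0.52],[0,0,0,0,0.52]]' 20
python3 - <<'E'
from h import *
print(delta(gw(P,[0.001,-.0846,.128])[0]))
for n,f,o,k in(("scene","scene10",(215,265),7),):
    a=cv2.cvtColor(r.snapshot(n),cv2.COLOR_RGB2BGR)
    a=cv2.resize(a[o[1]:o[1]+85,o[0]:o[0]+110],None,fx=k,fy=k,interpolation=cv2.INTER_CUBIC)
    cv2.imwrite(f"pics/{f}.png",a)
E
```

```text
clock: 18.2
tool_pos: [0.5458, -0.1265, 0.1507]
eef_rot: [0.997, 0.081, -0.0, 0.0]
contact_force: [-0.2, 0.9, -0.5]
opening: 0.479
[ 0.0006 -0.017   0.0227]
```

View pics/scene10.png

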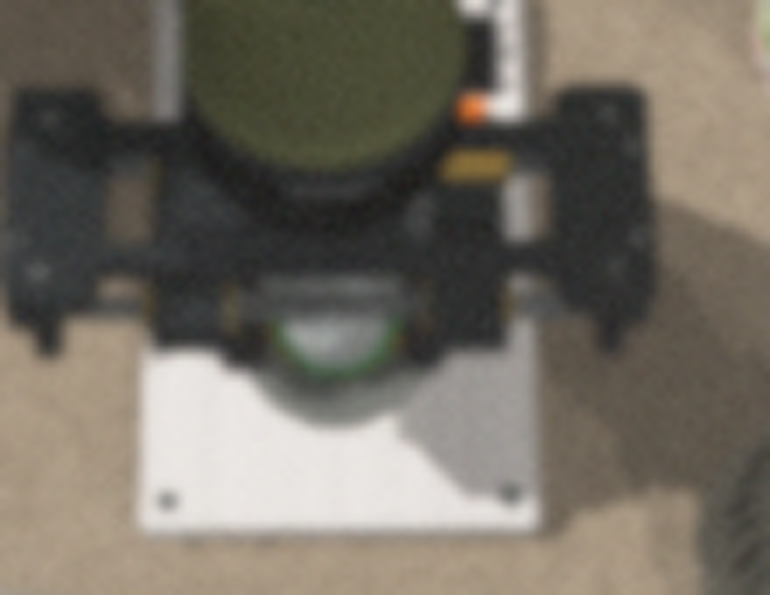

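```bash
python3 -m jog '[[0,-0.009,0.011,0,0.52],[0,-0.008,0.011,0,0.52],[0,0,0,0,0.52]]'; python3 -m jog '[[0,-0.0025,0.0045,0,0.52],[0,-0.0025,0.0045,0,0.52],[0,0,0,0,0.52]]';python3 -m jog '[[0,-0.0025,0.0045,0,0.52],[0,0,0,0,0.52]]'
python3 - <<'E'
from h import *
print(delta(gw(P,[0.001,-.0646,.0936])[0]))
E
```

```text
clock: 18.55
tool_pos: [0.5423, -0.105, 0.128]
eef_rot: [0.996, 0.085, -0.001, -0.001]
contact_force: [-0.7, -0.1, -0.4]
opening: 0.479
clock: 18.85
tool_pos: [0.5424, -0.1025, 0.1198]
eef_rot: [0.997, 0.083, -0.0, -0.0]
contact_force: [-0.1, 0.6, 0.2]
opening: 0.48
clock: 19.05
tool_pos: [0.542, -0.1001, 0.1154]
eef_rot: [0.997, 0.083, -0.0, -0.0]
contact_force: [-0.5, 0.0, 0.7]
opening: 0.479
[ 0.     -0.0104  0.0218]
```

```bash
python3 -m jog '[[0,-0.0025,0.0045,0,0.52],[0,0,0,0,0.52]]'; python3 -m jog '[[0,-0.0015,0.003,0,0.52],[0,0,0,0,0.52]]'; python3 -m jog '[[0,-0.0015,0.003,0,0.52],[0,0,0,0,0.52]]'; python3 -m jog '[[0,-0.0015,0.003,0,0.52],[0,0,0,0,0.52]]'
python3 - <<'E'
from h import *
print(delta(gw(P,[0.001,-.0646,.0936])[0]))
for n,f,o,k in(("scene","scene11",(215,265),7),("top","top11",(320,160),6)):
    a=cv2.cvtColor(r.snapshot(n),cv2.COLOR_RGB2BGR)
    a=cv2.resize(a[o[1]:o[1]+85,o[0]:o[0]+110],None,fx=k,fy=k,interpolation=cv2.INTER_CUBIC)
    cv2.imwrite(f"pics/{f}.png",a)
E
```

```text
clock: 19.25
tool_pos: [0.5415, -0.0976, 0.1108]
eef_rot: [0.997, 0.083, -0.0, -0.0]
contact_force: [-0.6, 0.5, 0.0]
opening: 0.485
clock: 19.45
tool_pos: [0.5414, -0.0962, 0.1079]
eef_rot: [0.997, 0.083, -0.0, -0.0]
contact_force: [-0.4, 1.1, -0.6]
opening: 0.479
clock: 19.65
tool_pos: [0.5412, -0.0947, 0.1049]
eef_rot: [0.997, 0.083, -0.0, -0.0]
contact_force: [0.0, -0.3, -0.4]
opening: 0.481
clock: 19.85
tool_pos: [0.5411, -0.0933, 0.102]
eef_rot: [0.997, 0.083, 0.0, -0.0]
contact_force: [0.5, 0.2, 0.5]
opening: 0.482
[-0.0002 -0.0035  0.0084]
```

View pics/scene11.png

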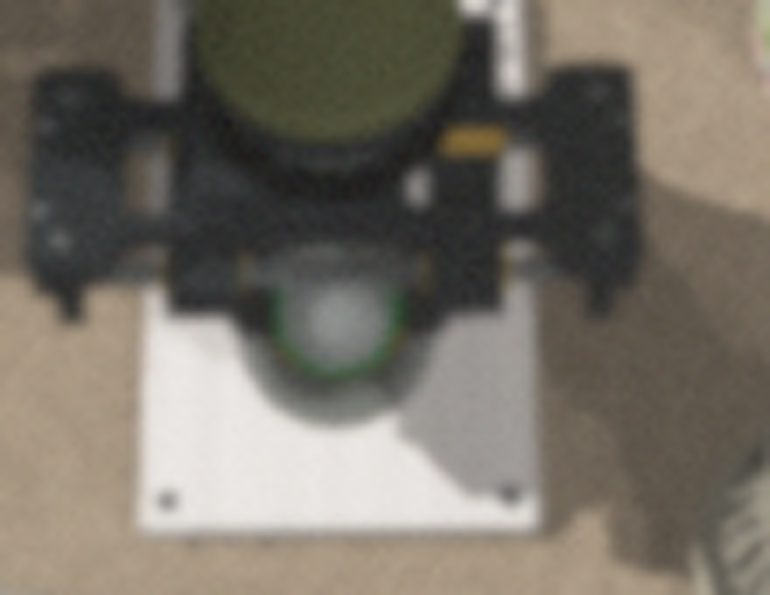

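View pics/top11.png

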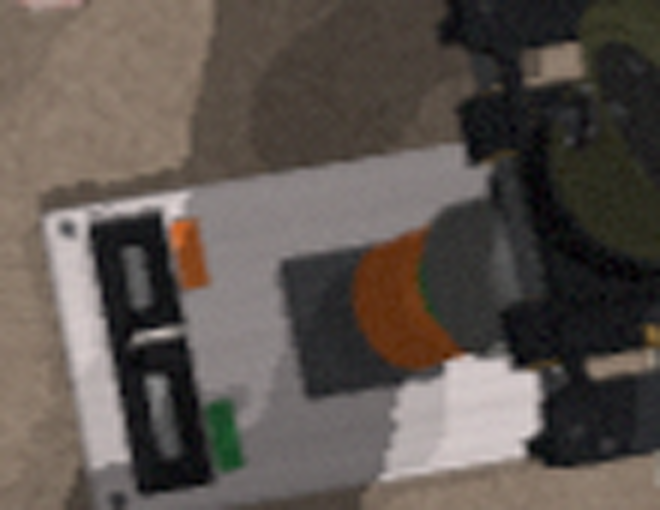

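```bash
python3 -m jog '[[0,-0.0015,0.003,0,0.52],[0,0,0,0,0.52]]'; python3 -m jog '[[0,-0.0015,0.003,0,0.52],[0,0,0,0,0.52]]'; python3 -m jog '[[0,-0.001,0.002,0,0.52],[0,0,0,0,0.52]]'
python3 - <<'E'
from h import *
print(delta(gw(P,[0.001,-.0646,.0936])[0]))
for n,f,o,k in(("scene","scene12",(215,265),7),("top","top12",(320,160),6)):
    a=cv2.cvtColor(r.snapshot(n),cv2.COLOR_RGB2BGR)
    a=cv2.resize(a[o[1]:o[1]+85,o[0]:o[0]+110],None,fx=k,fy=k,interpolation=cv2.INTER_CUBIC)
    cv2.imwrite(f"pics/{f}.png",a)
E
```

```text
clock: 20.15
tool_pos: [0.5413, -0.0918, 0.0997]
eef_rot: [0.997, 0.083, 0.001, 0.0]
contact_force: [-0.2, -0.3, 5.8]
opening: 0.479
clock: 20.35
tool_pos: [0.5413, -0.0903, 0.0979]
eef_rot: [0.997, 0.083, 0.001, 0.001]
contact_force: [-2.0, 0.2, 14.5]
opening: 0.478
clock: 20.55
tool_pos: [0.5412, -0.089, 0.0966]
eef_rot: [0.997, 0.083, 0.001, 0.001]
contact_force: [-3.8, -0.6, 21.1]
opening: 0.479
[-0.001   0.0007  0.003 ]
```

View pics/scene12.png

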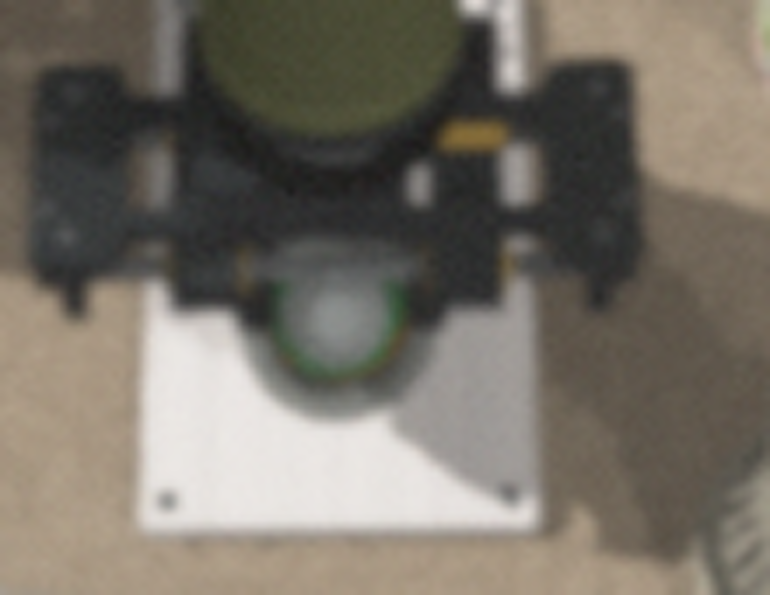

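View pics/top12.png

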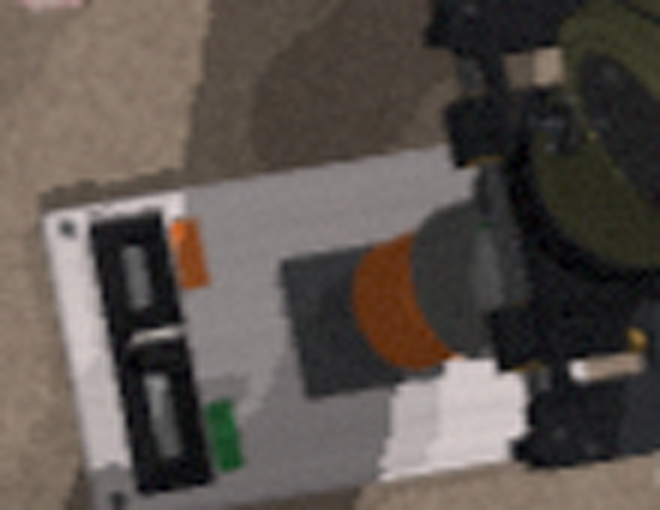

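```bash
python3 -m jog '[[0,0.005,-0.01,0,0.52],[0,0.02,-0.04,0,0.52],[0,0.04,-0.02,0,0.52],[0,0.04,0,0,0.52],[0,0.04,0,0,0.52],[0,0.04,0,0,0.52],[0,0,0,0,0.52]]'
python3 - <<'E'
from h import *
for n,f,o,k in(("top","top13",(320,160),6),("scene","scene13",(215,265),7)):
    a=cv2.cvtColor(r.snapshot(n),cv2.COLOR_RGB2BGR)
    a=cv2.resize(a[o[1]:o[1]+85,o[0]:o[0]+110],None,fx=k,fy=k,interpolation=cv2.INTER_CUBIC)
    b=a.copy()
    c=np.array([-.02,.012])+.0735*np.array([-.5,.866])
    for w in ring_pts(c[0],c[1],A): cv2.polylines(b,[np.round((proj(n,gw(P,w))-o+.5)*k-.5).astype(int)],False,(0,255,255),1)
    cv2.imwrite(f"pics/{f}.png",a);cv2.imwrite(f"pics/{f}o.png",b)
E
```

```text
clock: 21.35
tool_pos: [0.5698, -0.2807, 0.1633]
eef_rot: [0.997, 0.077, -0.0, 0.003]
contact_force: [-0.6, -0.9, 0.1]
opening: 0.481
```

View pics/scene13.png

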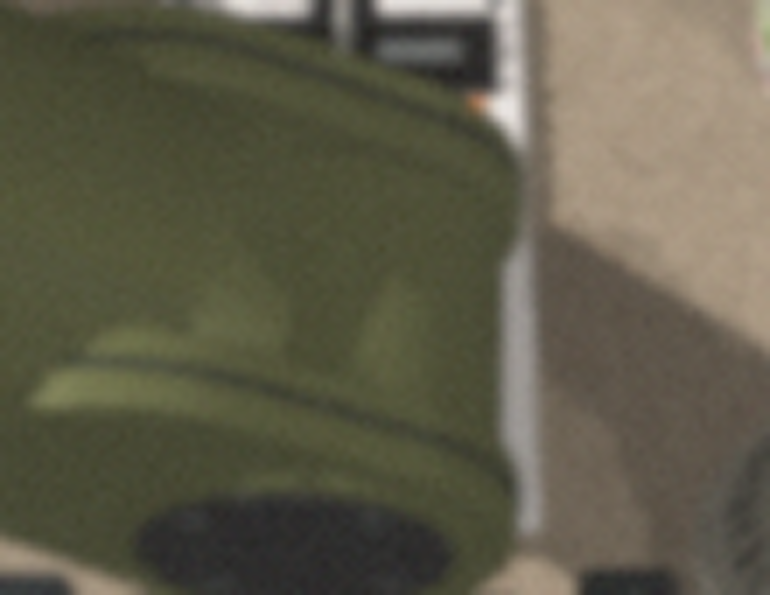

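View pics/top13.png

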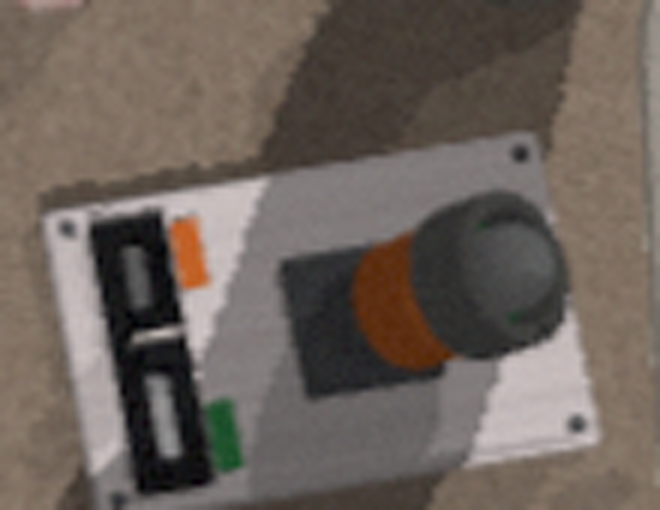

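View pics/top13o.png

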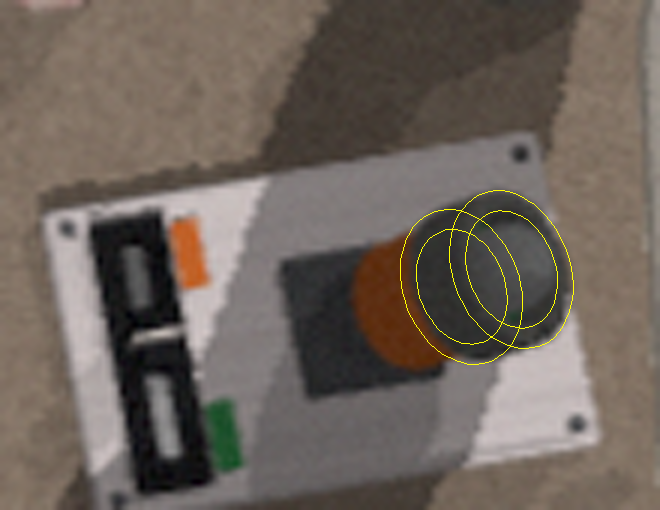

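Run:
```python
from h import *
print(delta(gw(P,[0.001,-.0724,.1236])[0]))
```

```text
[ 1.000e-04 -1.777e-01  4.020e-02]
```

```bash
python3 -m jog '[[0,-0.0445,0,0,0.52],[0,-0.0445,0,0,0.52],[0,-0.0445,0.01,0,0.52],[0,-0.0445,0.01,0,0.52],[0,0,0.01,0,0.52],[0,0,0,0,0.52]]'
python3 - <<'E'
from h import *
print(delta(gw(P,[0.001,-.0724,.1236])[0]))
E
```

```text
clock: 22.05
tool_pos: [0.5404, -0.0938, 0.1335]
eef_rot: [0.996, 0.085, -0.001, -0.0]
contact_force: [-0.4, -1.0, 0.1]
opening: 0.481
[0.0006 0.004  0.0099]
```

```bash
python3 -m jog '[[0,-0.002,0.008,0,0.52],[0,-0.002,0.007,0,0.52],[0,0,0,0,0.52]]'; python3 -m jog '[[0,-0.0015,0.005,0,0.52],[0,0,0,0,0.52]]'; python3 -m jog '[[0,-0.0015,0.004,0,0.52],[0,0,0,0,0.52]]'; python3 -m jog '[[0,-0.0015,0.003,0,0.52],[0,0,0,0,0.52]]'
python3 - <<'E'
from h import *
print(delta(gw(P,[0.001,-.0574,.0976])[0]))
E
```

```text
clock: 22.35
tool_pos: [0.5403, -0.0932, 0.1182]
eef_rot: [0.997, 0.082, -0.001, 0.0]
contact_force: [0.8, 0.7, -0.2]
opening: 0.482
clock: 22.55
tool_pos: [0.5405, -0.0912, 0.1138]
eef_rot: [0.997, 0.082, -0.0, -0.0]
contact_force: [0.3, -0.1, -0.3]
opening: 0.478
clock: 22.75
tool_pos: [0.5403, -0.0894, 0.1099]
eef_rot: [0.997, 0.083, -0.0, -0.0]
contact_force: [-0.1, -0.2, -0.1]
opening: 0.476
clock: 22.95
tool_pos: [0.54, -0.0878, 0.107]
eef_rot: [0.997, 0.083, -0.0, -0.0]
contact_force: [0.7, 0.6, -0.8]
opening: 0.481
[-0.     -0.0051  0.0094]
```

```bash
python3 -m jog '[[0,-0.0025,0.003,0,0.52],[0,0,0,0,0.52]]'; python3 -m jog '[[0,-0.0015,0.002,0,0.52],[0,0,0,0,0.52]]'; python3 -m jog '[[0,-0.001,0.002,0,0.52],[0,0,0,0,0.52]]'
python3 - <<'E'
from h import *
print(delta(gw(P,[0.001,-.0574,.0976])[0]))
E
```

```text
clock: 23.15
tool_pos: [0.5396, -0.0851, 0.104]
eef_rot: [0.997, 0.083, -0.0, -0.0]
contact_force: [-0.3, -0.2, 0.1]
opening: 0.479
clock: 23.35
tool_pos: [0.5395, -0.0838, 0.102]
eef_rot: [0.997, 0.083, -0.0, -0.0]
contact_force: [0.3, -0.2, 0.2]
opening: 0.481
clock: 23.55
tool_pos: [0.5393, -0.083, 0.1]
eef_rot: [0.997, 0.083, -0.0, -0.0]
contact_force: [0.7, -0.5, 0.2]
opening: 0.479
[-0.0001 -0.0002  0.0024]
```

```bash
python3 -m jog '[[0,-0.0005,0.002,0,0.52],[0,0,0,0,0.52]]'; python3 -m jog '[[0,-0.0005,0.0015,0,0.52],[0,0,0,0,0.52]]'; python3 -m jog '[[0,-0.0005,0.0015,0,0.52],[0,0,0,0,0.52]]'
python3 - <<'E'
from h import *
print(delta(gw(P,[0.001,-.0574,.0976])[0]))
for n,f,o,k in(("scene","scene14",(215,265),7),("top","top14",(320,160),6)):
    a=cv2.cvtColor(r.snapshot(n),cv2.COLOR_RGB2BGR)
    a=cv2.resize(a[o[1]:o[1]+85,o[0]:o[0]+110],None,fx=k,fy=k,interpolation=cv2.INTER_CUBIC)
    cv2.imwrite(f"pics/{f}.png",a)
E
```

```text
clock: 23.75
tool_pos: [0.5394, -0.0826, 0.0981]
eef_rot: [0.997, 0.083, 0.0, 0.0]
contact_force: [1.0, 0.1, 0.8]
opening: 0.482
clock: 23.95
tool_pos: [0.5396, -0.0824, 0.0974]
eef_rot: [0.997, 0.083, 0.0, 0.0]
contact_force: [-0.8, -1.5, 6.5]
opening: 0.48
clock: 24.15
tool_pos: [0.5397, -0.0823, 0.0969]
eef_rot: [0.997, 0.082, 0.001, 0.001]
contact_force: [-2.4, -0.9, 16.1]
opening: 0.479
[-0.0006  0.0004 -0.0007]
```

View pics/scene14.png

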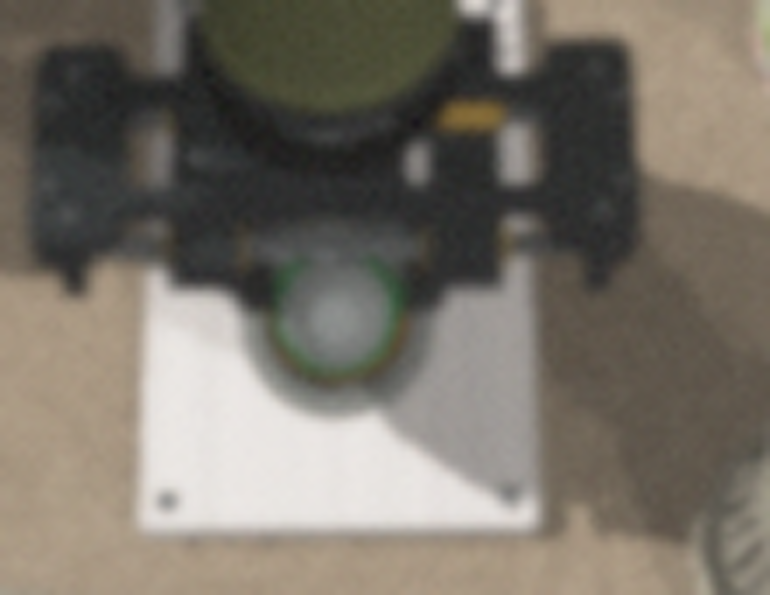

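View pics/top14.png

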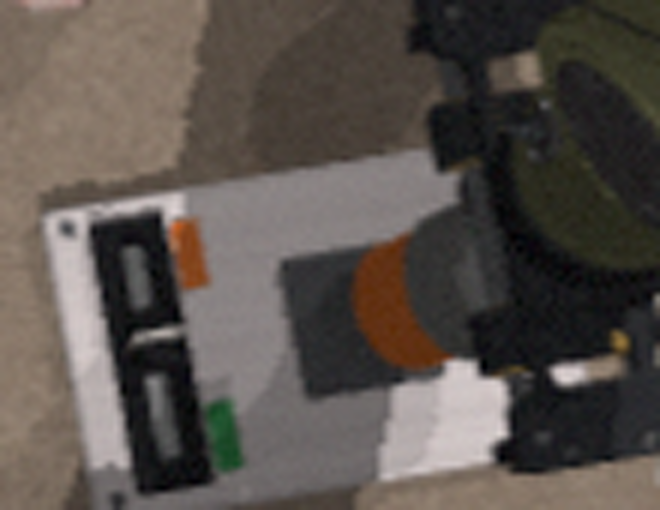

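```bash
python3 -m jog '[[0,0,0.0005,0,0.52],[0,0,0,0,0.52],[0,0,0,0,0.52]]'; python3 -m jog '[[0,0.002,-0.005,0,0.52],[0,0.01,-0.02,0,0.52],[0,0.015,-0.04,0,0.52],[0,0.04,-0.02,0,0.52],[0,0.04,0,0,0.52],[0,0.04,0,0,0.52],[0,0,0,0,0.52]]'
python3 - <<'E'
from h import *
for n,f,o,k in(("top","top15",(320,160),6),):
    a=cv2.cvtColor(r.snapshot(n),cv2.COLOR_RGB2BGR)
    a=cv2.resize(a[o[1]:o[1]+85,o[0]:o[0]+110],None,fx=k,fy=k,interpolation=cv2.INTER_CUBIC)
    b=a.copy()
    c=np.array([-.02,.012])+.0735*np.array([-.5,.866])
    for w in ring_pts(c[0],c[1],A): cv2.polylines(b,[np.round((proj(n,gw(P,w))-o+.5)*k-.5).astype(int)],False,(0,255,255),1)
    cv2.imwrite(f"pics/{f}.png",np.hstack([a[:,300:],b[:,300:]]))
E
```

```text
clock: 24.55
tool_pos: [0.5397, -0.0823, 0.0968]
eef_rot: [0.997, 0.082, 0.001, 0.001]
contact_force: [-3.1, -2.3, 18.7]
opening: 0.476
clock: 25.25
tool_pos: [0.5626, -0.235, 0.179]
eef_rot: [0.997, 0.077, -0.0, 0.003]
contact_force: [0.3, -0.9, -0.5]
opening: 0.478
```

View pics/top15.png

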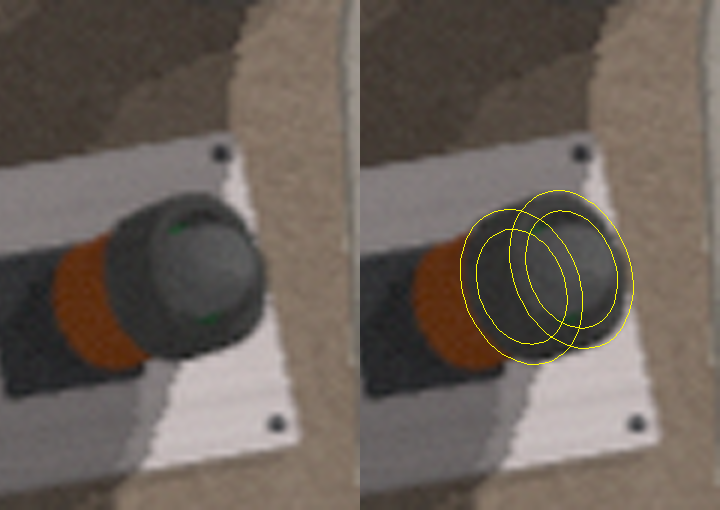

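Run:
```python
from h import *
print(delta(gw(P,[-.05,.079,.17])[0]))
```

```text
[-0.0513 -0.2859  0.0086]
```

```bash
python3 -m jog '[[-0.0085,-0.047,0,0,1],[-0.0085,-0.047,0,0,1],[-0.0085,-0.047,0,0,1],[-0.0085,-0.047,0,0,1],[-0.0085,-0.047,0,0,1],[-0.0085,-0.047,0,0,1],[0,0,0,0,1],[0,0,0,0,1]]'
python3 - <<'E'
from h import *
print(delta(gw(P,[-.05,.079,.07])[0]))
for n,f,o,k in(("scene","scene16",(215,265),7),):
    a=cv2.cvtColor(r.snapshot(n),cv2.COLOR_RGB2BGR)
    a=cv2.resize(a[o[1]:o[1]+85,o[0]:o[0]+110],None,fx=k,fy=k,interpolation=cv2.INTER_CUBIC)
    b=a.copy()
    c=np.array([-.02,.012])+.0735*np.array([-.5,.866])
    for w in ring_pts(c[0],c[1],A): cv2.polylines(b,[np.round((proj(n,gw(P,w))-o+.5)*k-.5).astype(int)],False,(0,255,255),1)
    cv2.imwrite(f"pics/{f}.png",np.hstack([a[150:500,180:520],b[150:500,180:520]]))
E
```

```text
clock: 26.1
tool_pos: [0.4657, 0.0452, 0.1799]
eef_rot: [0.996, 0.085, -0.0, -0.0]
contact_force: [0.7, 0.0, 0.6]
opening: 0.003
[0.0009 0.0018 0.1099]
```

View pics/scene16.png

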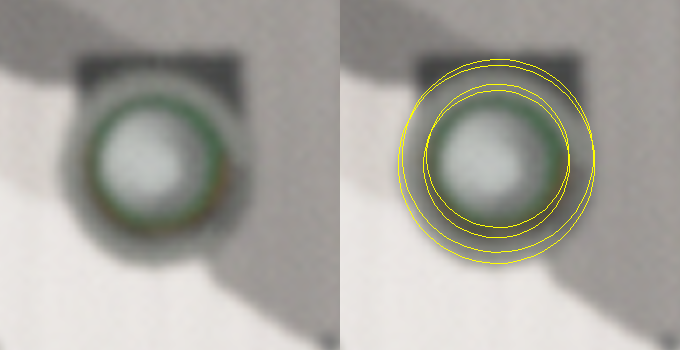

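```bash
python3 -m jog '[[0,0.001,0.045,0,1],[0,0.001,0.045,0,1],[0,0,0.04,0,1],[0,0,0.015,0,1],[0,0,0,0,1]]'
python3 - <<'E'
from h import *
print(delta(gw(P,[-.05,.078,.034])[0]))
for n,f,o,k in(("scene","scene17",(200,230),6),):
    a=cv2.cvtColor(r.snapshot(n),cv2.COLOR_RGB2BGR)
    cv2.imwrite(f"pics/{f}.png",cv2.resize(a[o[1]:o[1]+90,o[0]:o[0]+120],None,fx=k,fy=k,interpolation=cv2.INTER_CUBIC))
E
```

```text
clock: 26.65
tool_pos: [0.4659, 0.0394, 0.0326]
eef_rot: [0.997, 0.082, -0.002, 0.001]
contact_force: [0.1, -0.5, -0.2]
opening: 0.005
[ 0.0015 -0.003  -0.0014]
```

View pics/scene17.png

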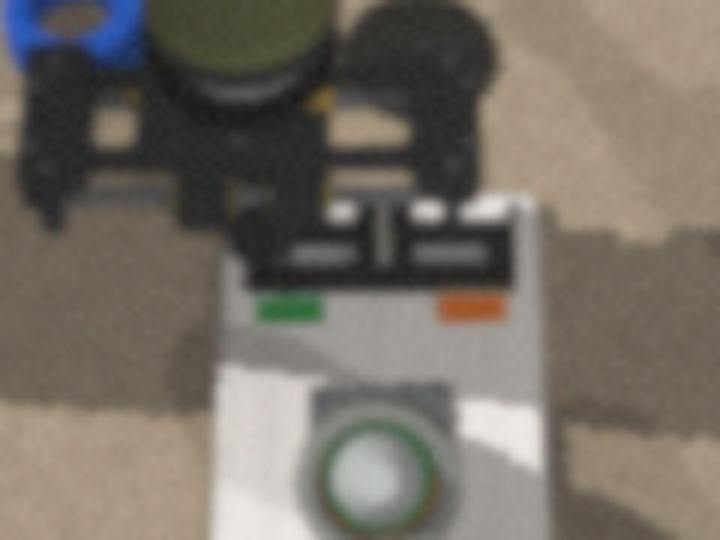

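```bash
python3 -m jog '[[0.01,-0.002,0,0,1],[0.01,0,0,0,1],[0.01,0,0,0,1],[0.01,0,0,0,1],[0.008,0,0,0,1],[0.006,0,0,0,1],[0,0,0,0,1]]';python3 -m jog '[[0.004,0,0,0,1],[0,0,0,0,1]]'
python3 - <<'E'
from h import *
print(delta(gw(P,[0.0095,.078,.034])[0]))
E
```

```text
clock: 27.4
tool_pos: [0.5212, 0.0515, 0.0354]
eef_rot: [0.997, 0.082, 0.001, -0.0]
contact_force: [-0.4, -0.5, -0.4]
opening: 0.007
clock: 27.6
tool_pos: [0.5241, 0.0523, 0.0348]
eef_rot: [0.997, 0.082, 0.0, 0.0]
contact_force: [-0.8, -0.5, 0.4]
opening: 0.009
[0.0015 0.0004 0.0008]
```

```bash
python3 - <<'E'
from h import *
for n,f,o,k in(("scene","scene18",(200,230),6),):
    a=cv2.cvtColor(r.snapshot(n),cv2.COLOR_RGB2BGR)
    cv2.imwrite(f"pics/{f}.png",cv2.resize(a[o[1]:o[1]+90,o[0]:o[0]+120],None,fx=k,fy=k,interpolation=cv2.INTER_CUBIC))
E
python3 -m jog '[[0.003,0,0,0,1],[0,0,0,0,1]]'
```

```text
clock: 27.85
tool_pos: [0.5268, 0.0531, 0.0346]
eef_rot: [0.997, 0.083, -0.0, 0.0]
contact_force: [-1.1, -0.5, 0.7]
opening: 0.005
```

View pics/scene18.png

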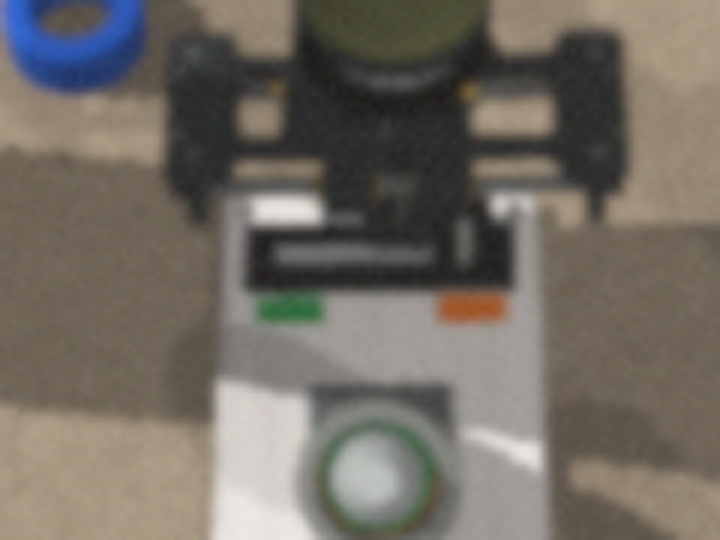

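Slide moved with the fingers: the white line went from x≈383 to ≈465 px, close to the orange mark. I'll keep pushing until the stop gives a force.

```bash
for i in 1; do :; done; python3 -m jog '[[0.003,0,0,0,1],[0,0,0,0,1]]'; python3 -m jog '[[0.003,0,0,0,1],[0,0,0,0,1]]'; python3 -m jog '[[0.002,0,0,0,1],[0,0,0,0,1]]'
```

```text
clock: 28.05
tool_pos: [0.528, 0.0532, 0.0346]
eef_rot: [0.997, 0.083, -0.002, 0.001]
contact_force: [-5.8, -0.8, 4.4]
opening: 0.004
clock: 28.25
tool_pos: [0.5282, 0.0532, 0.0346]
eef_rot: [0.997, 0.083, -0.004, 0.001]
contact_force: [-9.3, -0.9, 9.9]
opening: 0.002
clock: 28.45
tool_pos: [0.5283, 0.0531, 0.0346]
eef_rot: [0.997, 0.083, -0.006, 0.002]
contact_force: [-14.2, -2.0, 14.1]
opening: 0.001
```

```bash
python3 -m jog '[[0,0,0,0,1],[0,0,0,0,1],[-0.012,0,0,0,1],[-0.02,0,0,0,1],[0,0,-0.03,0,1],[0,0,-0.04,0,1],[0,-0.02,-0.04,0,1],[0,-0.04,-0.03,0,1],[-0.01,-0.04,0,0,1],[-0.01,-0.04,0,0,1],[0,-0.03,0,0,1],[0,0,0,0,1],[0,0,0,0,1]]'
python3 - <<'E'
from h import *
for n,f,o,k in(("scene","scene19",(200,230),6),("top","top19",(0,0),1)):
    a=cv2.cvtColor(r.snapshot(n),cv2.COLOR_RGB2BGR); cv2.imwrite(f"pics/{f}full.png",a)
    if n=="scene":
        c=cv2.resize(a[o[1]:o[1]+100,o[0]:o[0]+120],None,fx=k,fy=k,interpolation=cv2.INTER_CUBIC)
        for sx in(-.04+.08,):
            for hx in(-.013,0,.013):
                u=(proj(n,gw(P,[[sx+hx,.065,.054],[sx+hx,.085,.054]]))-o+.5)*k-.5
                cv2.line(c,*[tuple(int(v) for v in q) for q in u],(255,0,255),1)
        cv2.imwrite(f"pics/{f}.png",c)
E
```

```text
clock: 29.75
tool_pos: [0.4557, 0.2143, 0.1748]
eef_rot: [0.997, 0.083, 0.0, -0.0]
contact_force: [1.1, -0.5, -0.0]
opening: 0.006
```

View pics/scene19.png

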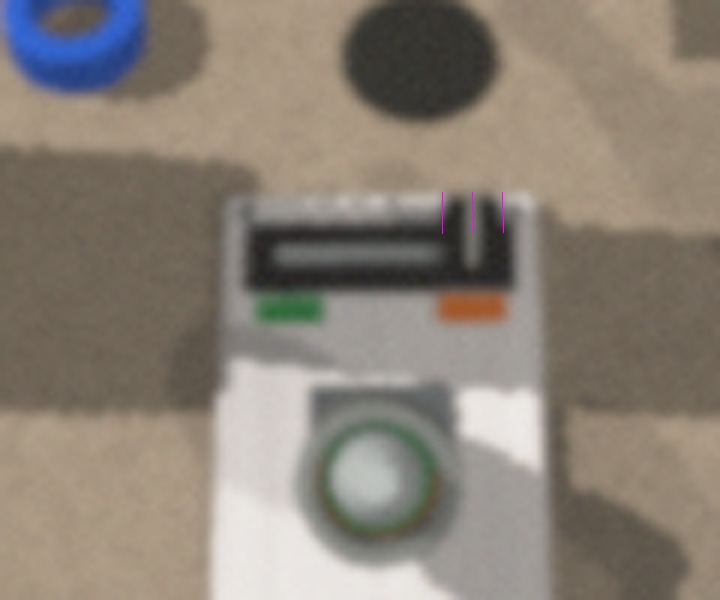

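View pics/scene19full.png

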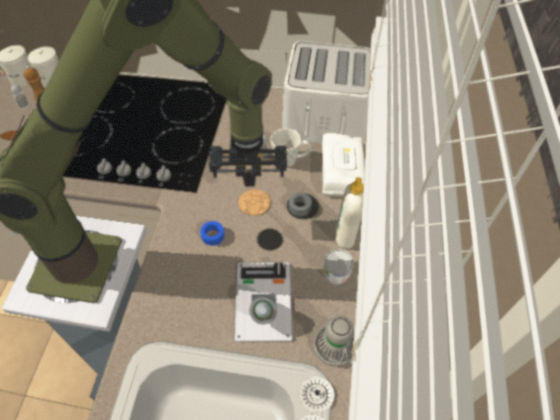

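```bash
python3 -c "
from plant import r
print(r.finish_job())"
```

```text
the job is handed in; nothing more can be done
None
```

The bushing from the cork coaster is the 49 mm one. It passed the green step and stopped on the orange shoulder, so I pushed the slide to the far end stop with the orange mark. The job was handed in at about 30 s of the 48 s allowed, and no verdict was reported.

- **Fitting the bushing:** On the first try it tipped too far and caught on the green shoulder. I let go and straightened it with the fingers. Two pushes down the cone followed, and the last came to a hard stop at the expected seat height with about 16–19 N, measured at the wrist.
- **Seat check:** Afterwards the scene camera showed it square on the cone and within about 1–2 mm of the seat. The top camera hinted at 2 mm or a few degrees of extra lean, but its overlay came out a few per cent too large everywhere, so I trusted the scene view.
- **Slide:** The push ended against a hard stop at about 14 N. In the last picture the slide's white line lies on the predicted end-stop position.
- **Rest of the scene:** The other bushing is still on the grey coaster and the arm is clear of everything. The tin, mug and salt shaker look unmoved in the last picture, though I checked them only by eye.

The force on the cone itself could not be read directly. That the pressing step counted, and that the force stayed under 45 N, is inferred from the wrist readings, which peaked at about 21 N vertical in the reports during the pushes.

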